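Pack the last weighing bottles into the desiccator

TASK

Two lidded weighing bottles are still out, one standing on the bench and one lying in the sloping rack: put them upright on the desiccator's plate in the two empty places, so that all seven stand as a close cluster, one in the middle and six around it. Stand the lying one upright on the bench first and let go of it, so that you can take it again from above for packing (between the bottles there is room for fingers only at the knobs of the lids). Lower both gently without dropping them, leave the other five upright in their places, and do not disturb the dome, the cup or the sieve.

Things in the scene. Friction and masses are not known exactly. Their poses are not given: they have to be found in the camera images.
- desiccator: round glass desiccator base, open, fixed. A flat white porcelain plate 150 mm wide lies inside, its top 75 mm above the bench; the upright wall round it (inner radius 75 mm) ends in a flat flange, outer radius 98 mm, top 130 mm above the bench. Origin: on its axis at bench height; z up; x points from the middle to the empty place of the outer ring
- gap_mid (a point): the empty middle place of the cluster: point on the plate's top, on the desiccator's axis; axes as the desiccator's
- gap_side (a point): the empty place of the outer ring: point on the plate's top, 48 mm from the middle along the desiccator's x axis. Neighbouring places are 48 mm apart, centre to centre, so 6 mm lies between bottles and 6 mm between bottle and wall
- bottle_lying: loose aluminium weighing bottle (60 to 130 g), 42 mm wide, 102 mm high: cylinder to 80 mm (bottom edge bevelled 3 x 4 mm; the flush lid, firmly on, is its top 13 mm), then a dark straight knob on the axis, 16 mm wide, 22 mm high. Origin: centre of the underside; z along the axis to the knob. Starts lying in the rack's +y bay, knob end raised 35 degrees, roughly towards the robot; axis 49 mm above the bench at its bottom
- bottle_standing: loose bottle identical to bottle_lying (60 to 130 g; same sizes, origin, axes); starts upright on the open bench between rack and desiccator
- rack: fixed rack of 6 mm steel rod, 236 mm wide (y), 71 mm high; bays at y +50 and -50 mm. Per bay two rods 26 mm apart slope up at 35 degrees to -x, under the bottle to 62 mm from its bottom, lower ends turned up as a stop. Two cross rods lie 26 mm under the bottle's axis, 8 and 56 mm from its bottom; its sides are open for 35 mm. Origin: middle, bench height; z up
- bottle_1: loose bottle like the others (90 g; same sizes, origin and axes), upright on the plate in the outer ring, about 60 degrees counter-clockwise from the empty outer place seen from above, within 3 mm of that place
- bottle_2: loose bottle like the others (90 g; same sizes, origin and axes), upright on the plate in the outer ring, about 120 degrees counter-clockwise from the empty outer place seen from above, within 3 mm of that place
- bottle_3: loose bottle like the others (90 g; same sizes, origin and axes), upright on the plate in the outer ring, about 180 degrees counter-clockwise from the empty outer place seen from above, within 3 mm of that place
- bottle_4: loose bottle like the others (90 g; same sizes, origin and axes), upright on the plate in the outer ring, about 240 degrees counter-clockwise from the empty outer place seen from above, within 3 mm of that place
- bottle_5: loose bottle like the others (90 g; same sizes, origin and axes), upright on the plate in the outer ring, about 300 degrees counter-clockwise from the empty outer place seen from above, within 3 mm of that place
- dome: bystander: the desiccator's loose glass dome, 196 mm across, 108 mm high, on the bench beyond the work. Origin: centre of the underside
- sample_cup: bystander: loose black ribbed sample cup, 85 mm across, 38 mm high, to the left. Origin: centre of the underside
- sieve: bystander: loose small steel test sieve, 102 mm across, 48 mm high, to the right. Origin: centre of the underside
Mind the look-alikes: they are no part of the job. Leave any purple look-alike of the bottle_standing alone. What is shaped like the bottle_lying but green is not meant.

How it is judged:
By the outcome, as a careful person would: the job done as asked, in the order asked, and still so for the second after the job is handed in, with the robot touching nothing.
It also fails if it takes over 69 s, if anything falls off the work surface, if the arm or the gripper's body presses on something with over 40 N, if the wrist force passes 120 N, or if a joint passes its speed limit or range.

ROBOT

A 6-joint arm with a two-finger parallel gripper is mounted at the origin on the work surface. World frame = base frame: x ahead of the robot, y to its left, z up, the work surface at z = 0. Lengths are in m, angles in degrees, forces in N, time in s.
With the tool pointing down it reaches from about 0.25 to 0.725 m from the base axis. Payload 9.7 kg.
Tool frame: the origin (TCP) lies on the centre line of the jaws, within the pads' length; the fingertips stand 17 mm ahead of it and the grasp point (between the pads) lies 2 mm behind it (bot.nose_length is the distance from the TCP to the fingertips, in m); x points along the fingers, y is the direction in which the jaws open and shut, and the axes are right-handed (so a half turn about x gives the same grasp; the last joint's range is limited). The gripper opens to 85 mm and grips with 20 to 120 N. Pads are 22 mm wide; open, the fingers measure 114 mm over their backs; the gripper's body (76 mm by 85 mm) begins 54 mm behind the grasp point. The pads swing forward as they close: fully open they stand 13 mm farther back than shut.
Start: joints at [0, 4.979, 10.078, 95.1, 0, 90], TCP at [0.55, -0, 0.248] pointing down, gripper open.
Joint ranges: [-179.16, 179.16], [-48.56, 103.87], [-65.8, 70.77], [-126.05, 130.52], [-82.76, 87.17], [-180, 180]. Speed limits (degrees/s): [127.2, 127.2, 147.25, 180, 180, 180].

INTERFACE

Orientations are given as [roll, pitch, yaw] about the fixed x, y, z axes, in that order (R = Rz(yaw) Ry(pitch) Rx(roll)).
In Python, from workcell import bot, viewer, ticket gives the robot as it stands.
- The arm moves only by the tool jog_arm, never from a script. Its argument "deltas" is a list of rows, each an object of numbers: "fingers": the opening, from 0 (shut) to 1 (fully open); "x", "y", "z": the shift along the world's x, y, z in mm; "twist": the turn about the world's z in degrees. A call has 1 to 10 rows; each row is the pose to reach, as a shift and turn from the pose measured when the call began; what a row does not reach only later rows make up. A row lasts 1/10 s, in which the tool goes at most 50 mm and 8.59 degrees, less where a joint would pass 70% of its speed; a pose out of reach is approached as far as the arm can. A call with a gripper value outside its range is refused whole. The fingers move at their own pace and stop on an object; "grip_force" is the grip in N (left out, the last holds). Time passes only in rows, so rows that repeat a pose let the fingers close. It gives the time, the measured TCP pose, the force and the opening at its end, in the units of the state.
- bot.get_obs(): the state, without advancing time (a new reading comes with each control period).
- viewer.camera(name): name is "scene" or "side" or "wrist"; returns a dict with "image" (384x512x3 uint8, red, green, blue), "fovy" (degrees; the focal length in pixels is half the picture's height over the tangent of half this angle, whatever the lens; pixels are square), "cx", "cy" (the principal point, pixels), "world_to_cam" (4x4, takes a point from world to camera coordinates); the wrist camera has in their place "tool_from_camera" (4x4, takes a point from camera to tool coordinates, whose origin is the TCP and whose axes are the tool frame's). Camera axes: x right, y down, z forward; pixel columns grow to the right and rows downward; lengths in m; the calibration is good to about 2 mm. A picture is of the moment at which its call begins: read the wrist's pose just before it. There is no depth.
- ticket.job_done(): hands the job in, once; it reports no verdict.
The state is a dict: "time": time; "q": joint angles; "qd": joint speeds; "joint_efforts": joint torques, N m; "ee_pos": TCP position; "tcp_rot": TCP orientation; "wrist_force": force on the tool from outside, world axes, zero at the start; "torque": the same for the moment, N m; "opening": finger opening in m.
Only numpy, scipy, OpenCV 4.12 (cv2) and the standard library are available. Lean on these libraries where they do the work, as an engineer would, in place of code of your own. Each camera call takes 0.05 s, during which the arm holds its last target.

## Working session

There is one attempt and no reset: what is moved stays moved. The work goes in short steps, Python scripts to look and compute and a tool call to move; the robot and the scene stay as the last step left them, time stands still between calls to the robot, and variables do not carry over. Pictures are saved under pics/ and viewed, and the job is handed in when it is done.

Besides the shell and the picture viewer there is one more tool, called after "Emit:" as name(argument=value, ...), one argument or row to a line, values as JSON. jog_arm: Moves the arm, as the interface text tells. Its arguments: {"type":"object","properties":{"deltas":{"type":"array"},"grip_force":{"type":"number"}},"required":["deltas"]}

```bash
ls; mkdir -p pics; cat > h.py <<'E'
import numpy as np, cv2
from workcell import bot, viewer, ticket
def save(n,img,crop=None,s=1):
    im=img
    if crop: x0,y0,x1,y1=crop; im=im[y0:y1,x0:x1]
    if s!=1: im=cv2.resize(im,None,fx=s,fy=s,interpolation=cv2.INTER_CUBIC)
    cv2.imwrite('pics/'+n+'.png',cv2.cvtColor(im,cv2.COLOR_RGB2BGR))
E
python3 - <<'E'
from h import *
import pickle
o=bot.get_obs(); print(o)
for n in ['scene','side','wrist']:
    c=viewer.camera(n); pickle.dump(c,open(n+'0.pkl','wb')); save(n+'0',c['image'],s=1.5)
    print(n,c['fovy'],c['cx'],c['cy'],c.get('world_to_cam',c.get('tool_from_camera')))
E
```

```text
pics
{'time': 0.0, 'q': array([9.12294930e-04, 5.01117873e+00, 1.00341266e+01, 9.51000354e+01,
       1.15248574e-03, 9.00011353e+01]), 'qd': array([ 0.08208431, -0.03779649, -0.04904793,  0.0115994 , -0.0563272 ,
        0.19192841]), 'joint_efforts': array([ 7.68234549e-04, -5.20392072e+01,  4.64802504e+01,  1.63646933e-02,
        2.23589603e-05, -6.77332673e-05]), 'ee_pos': array([5.49787990e-01, 1.41447587e-05, 2.47579372e-01]), 'tcp_rot': array([-90.8553922 ,  89.92290383, 179.14438405]), 'wrist_force': array([ 0.32536693, -0.72919687, -0.25758563]), 'torque': array([-0.02652048,  0.00140153,  0.01167337]), 'opening': 0.08568792106026041}
scene 46.414314145111206 249.5766520388412 197.37639549944717 [[-0.66605284  0.7457493   0.0152184   0.3659795 ]
 [ 0.6371816   0.57945751 -0.50816199 -0.34679776]
 [-0.38777986 -0.32876585 -0.86112705  1.58628085]
 [ 0.          0.          0.          1.        ]]
side 55.59778778414298 256.12417026924544 193.5981734199322 [[ 0.93530701 -0.3538254  -0.00289536 -0.54075444]
 [-0.23026992 -0.60244507 -0.76422229  0.21808682]
 [ 0.26865696  0.71544918 -0.64494644  1.19682881]
 [ 0.          0.          0.          1.        ]]
wrist 69.86722406222113 253.1541621086482 189.03476173038743 [[ 5.88810036e-04 -2.97545332e-01  9.54707510e-01 -1.25124932e-01]
 [ 9.99999573e-01 -5.04726633e-04 -7.74047371e-04  1.25908401e-03]
 [ 7.12180488e-04  9.54707558e-01  2.97544907e-01 -7.65555951e-02]
 [ 0.00000000e+00  0.00000000e+00  0.00000000e+00  1.00000000e+00]]
```

View pics/scene0.png

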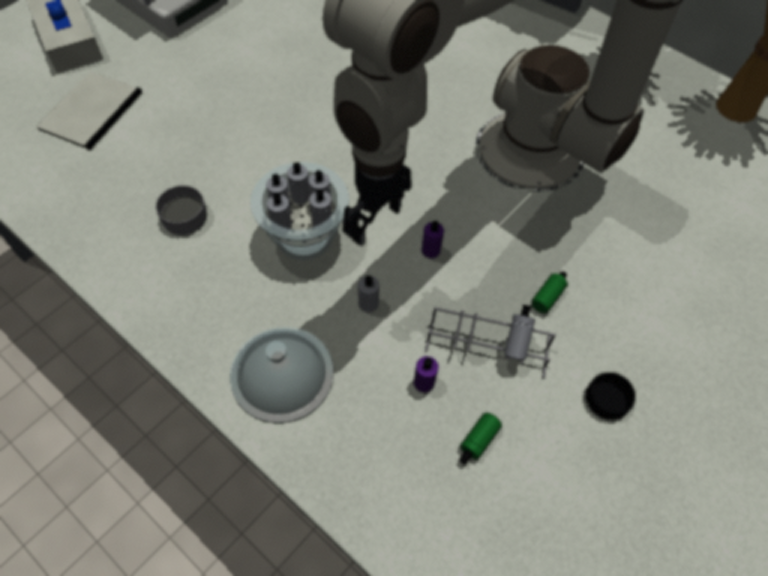

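View pics/side0.png

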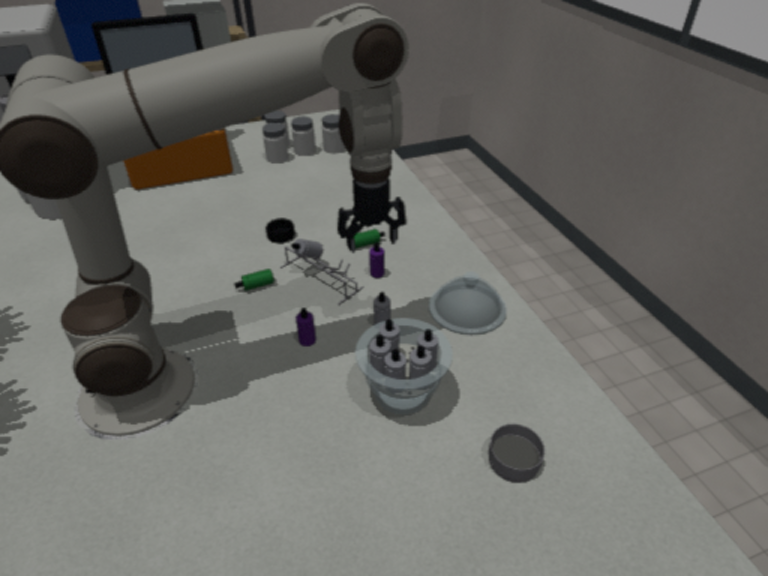

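View pics/wrist0.png

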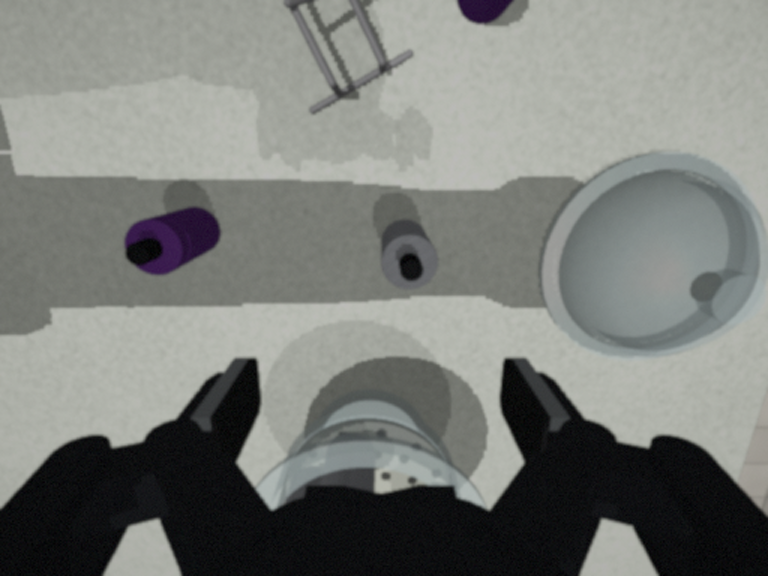

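Candidates for the standing bottle in scene0 (1.5x pixels) are grey (368,292), purple (432,240) and purple (425,373). I choose the grey one. Candidates for the lying bottle are silver in the rack (519,337), green (550,292) and green (480,437). I choose the silver one in the rack.

```bash
cat >> h.py <<'E'
from scipy.spatial.transform import Rotation as Ro
def f_of(c): return 192/np.tan(np.radians(c['fovy']/2))
def cam_pose(c,o=None):
    if 'world_to_cam' in c: return np.linalg.inv(c['world_to_cam'])
    T=np.eye(4); T[:3,:3]=Ro.from_euler('xyz',o['tcp_rot'],degrees=True).as_matrix(); T[:3,3]=o['ee_pos']
    return T@c['tool_from_camera']
def ray(c,u,v,o=None):
    P=cam_pose(c,o); d=P[:3,:3]@np.array([(u-c['cx'])/f_of(c),(v-c['cy'])/f_of(c),1.]); return P[:3,3],d
def onz(c,u,v,z,o=None):
    p,d=ray(c,u,v,o); return p+d*(z-p[2])/d[2]
def proj(c,X,o=None):
    Q=np.linalg.inv(cam_pose(c,o)); x=(Q[:3,:3]@np.atleast_2d(X).T).T+Q[:3,3]
    return np.c_[x[:,0]/x[:,2]*f_of(c)+c['cx'],x[:,1]/x[:,2]*f_of(c)+c['cy']]
E
python3 - <<'E'
from h import *
import pickle
s=pickle.load(open('scene0.pkl','rb'));d=pickle.load(open('side0.pkl','rb'));w=pickle.load(open('wrist0.pkl','rb'))
o=bot.get_obs()
k=1/1.5
print('standing knob top',onz(s,369*k,279*k,.1),onz(d,382*k,296*k,.1),onz(w,409*k,265*k,.101,o))
print('des flange ctr',onz(s,300*k,200*k,.13),onz(d,404*k,352*k,.13))
for n,u,v in [('kn',526,308),('lidtop',524,318),('bottom',513,358)]: print(n,onz(s,u*k,v*k,.1 if n!='bottom' else .049))
print('kn side',onz(d,295*k,246*k,.1))
print('purples',onz(s,433*k,255*k,0),onz(s,425*k,388*k,0),'green',onz(s,550*k,295*k,.02),onz(s,480*k,437*k,.02))
save('c1',s['image'],(260,180,390,280),6); save('c2',d['image'],(170,130,350,280),4.4)
save('c3',s['image'],(150,90,260,190),6)
E
```

```text
standing knob top [0.57038534 0.00294745 0.1       ] [ 0.57110039 -0.00496897  0.1       ] [0.57067363 0.00504564 0.101     ]
des flange ctr [ 0.53929465 -0.20980759  0.13      ] [ 0.53972609 -0.21578523  0.13      ]
kn [0.42086624 0.26174888 0.1       ]
lidtop [0.44082399 0.27132709 0.1       ]
bottom [0.49461083 0.29720453 0.049     ]
kn side [0.42800466 0.26544813 0.1       ]
purples [0.38701964 0.02216148 0.        ] [6.32980915e-01 2.03355174e-01 2.22044605e-16] green [0.31454745 0.26642597 0.02      ] [0.64711675 0.34110862 0.02      ]
```

View pics/c1.png

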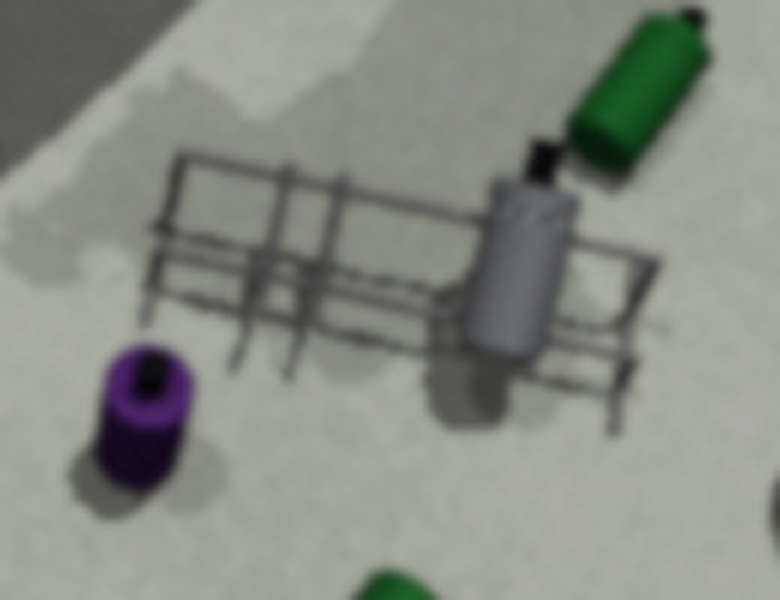

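View pics/c2.png

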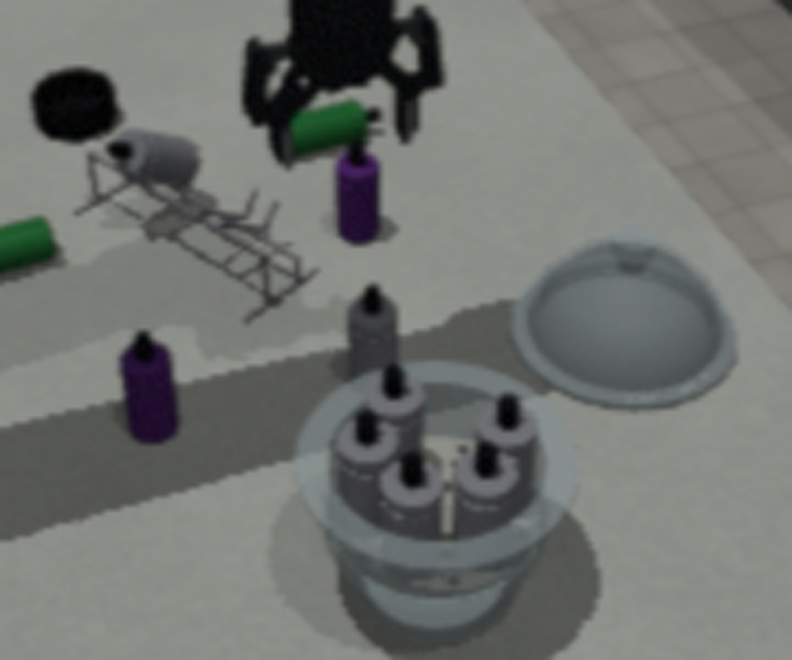

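View pics/c3.png

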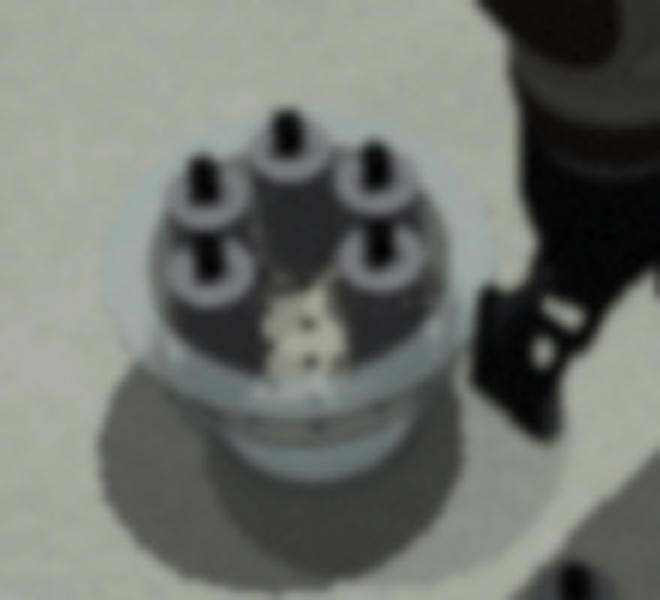

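Scene crops show: silver bottle in the +y bay, knob towards robot. The rack's top cross rod is free between the bays (about crop pixel 410,205), which I can use to tip the bottle upright. The cluster's empty side place is on the +x/+y side (crop c3 305,350). Next is a closer look with the wrist camera.

Emit:
jog_arm(
  deltas=[
    {"x":0,"y":-45,"z":20},
    {"x":0,"y":-90,"z":40},
    {"x":0,"y":-135,"z":60},
    {"x":0,"y":-180,"z":80},
    {"x":0,"y":-225,"z":100},
    {"x":-10,"y":-270,"z":110},
    {"x":-10,"y":-280,"z":110},
    {"x":-10,"y":-280,"z":110},
    {"x":-10,"y":-280,"z":110},
  ],
)

```text
validation failed for argument at $.de...
```

```bash
cat > snap.py <<'E'
import sys; from h import *; import pickle
n=sys.argv[1]; o=bot.get_obs(); c=viewer.camera('wrist'); pickle.dump((c,o),open(n+'.pkl','wb')); save(n,c['image'],s=1.5)
print(o['time'],o['ee_pos'],o['tcp_rot'],o['wrist_force'],o['opening'])
E
python3 snap.py w1
```

```text
0.15 [ 5.49846268e-01 -1.23858941e-05  2.47729398e-01] [-90.01997702  89.94065974 179.97925994] [0.93181551 1.04112474 0.89026437] 0.08532828666949803
```

View pics/w1.png

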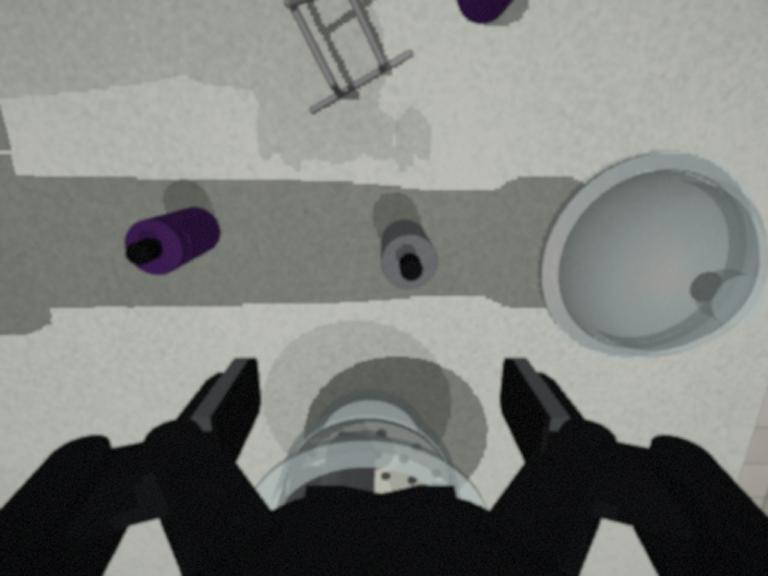

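Emit:
jog_arm(
  deltas=[
    {"x":0,"y":-45,"z":20,"twist":0,"fingers":1},
    {"x":0,"y":-90,"z":40,"twist":0,"fingers":1},
    {"x":0,"y":-135,"z":60,"twist":0,"fingers":1},
    {"x":0,"y":-180,"z":80,"twist":0,"fingers":1},
    {"x":0,"y":-225,"z":100,"twist":0,"fingers":1},
    {"x":-10,"y":-270,"z":110,"twist":0,"fingers":1},
    {"x":-10,"y":-280,"z":110,"twist":0,"fingers":1},
    {"x":-10,"y":-280,"z":110,"twist":0,"fingers":1},
    {"x":-10,"y":-280,"z":110,"twist":0,"fingers":1},
  ],
)

```text
time: 1.1
ee_pos: [0.54, -0.2794, 0.3572]
tcp_rot: [-116.0, 89.9, 154.0]
wrist_force: [-0.5, -0.3, -0.8]
opening: 0.0852
```

```bash
python3 snap.py w1
```

```text
1.1 [ 0.54000398 -0.27940035  0.35723831] [-116.01698871   89.89533513  153.98094339] [-0.4856553  -0.29507861 -0.75724962] 0.08517247797414473
```

View pics/w1.png

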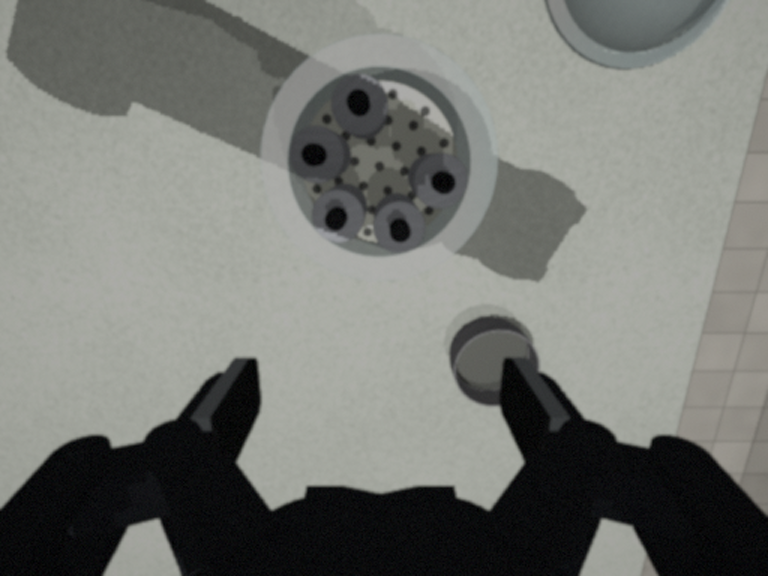

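```bash
python3 - <<'E'
from h import *
import pickle
c,o=pickle.load(open('w1.pkl','rb')); save('w1c',c['image'],(165,10,345,180),4.4)
k=1/1.5
for u,v in [(359,102),(314,154),(443,182),(336,218),(399,230)]: print(onz(c,u*k,v*k,.177,o))
E
```

```text
[ 0.52666952 -0.16813074  0.177     ]
[ 0.49432414 -0.20195895  0.177     ]
[ 0.58634879 -0.22126933  0.177     ]
[ 0.50842491 -0.24711172  0.177     ]
[ 0.55511568 -0.25605872  0.177     ]
```

View pics/w1c.png

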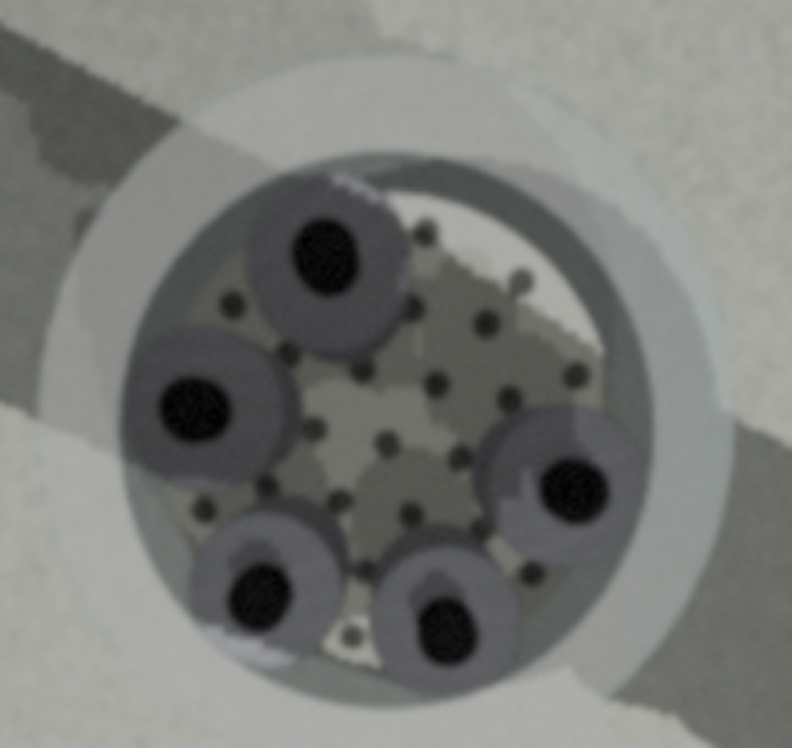

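```bash
python3 - <<'E'
from h import *
import pickle
from scipy.optimize import least_squares
c,o=pickle.load(open('w1.pkl','rb'))
P=[(326,257),(194,409),(575,491),(259,597),(447,632)]  # knob blob centers
X=np.array([onz(c,a/4.4+165,b/4.4+10,.167,o)[:2] for a,b in P])
# order ccw: from empty side (~45deg): 1=(326,257), 2=(194,409), 3=(259,597),4=(447,632),5=(575,491)
X=X[[0,1,3,4,2]]
def mod(p): 
    a=p[2]+np.radians([60,120,180,240,300]); return p[:2]+.048*np.c_[np.cos(a),np.sin(a)]
r=least_squares(lambda p:(mod(p)-X).ravel(),[.54,-.21,.8])
print(r.x[:2],np.degrees(r.x[2]),(mod(r.x)-X)*1e3)
Q=onz(c,387/4.4+165,430/4.4+10,.13,o);print(Q)
print(onz(c,388/4.4+165,443/4.4+10,.075,o))
e=[onz(c,a/4.4+165,b/4.4+10,.13,o)[:2] for a,b in [(122,430),(653,430),(387,152),(387,707)]];print(e)
# model overlay
p=r.x; th=np.linspace(0,2*np.pi,60); im=c['image'].copy()
im=cv2.resize(im[10:180,165:345],None,fx=4.4,fy=4.4,interpolation=cv2.INTER_CUBIC)
def draw(cx,cy,rr,z,col):
    uv=(proj(c,np.c_[cx+rr*np.cos(th),cy+rr*np.sin(th),th*0+z],o)-[165,10])*4.4
    cv2.polylines(im,[np.int32(uv)],True,col,1)
draw(p[0],p[1],.098,.13,(255,0,0));draw(p[0],p[1],.075,.13,(255,0,0));draw(p[0],p[1],.075,.075,(255,255,0))
for m in mod(p): draw(m[0],m[1],.021,.155,(0,255,0));draw(m[0],m[1],.008,.177,(0,255,0))
save('w1d',im)
E
```

```text
[ 0.54041248 -0.21261844] 48.19461534137655 [[-0.49754765  0.37072392]
 [ 0.92742142 -0.57092946]
 [ 1.24176342  0.55786328]
 [-0.84934672 -0.06816251]
 [-0.82229048 -0.28949523]]
[ 0.54043637 -0.2077836   0.13      ]
[ 0.54059498 -0.21257884  0.075     ]
[array([ 0.46634876, -0.20773047]), array([ 0.61473374, -0.20783688]), array([ 0.54050372, -0.13785642]), array([ 0.54035987, -0.28719377])]
```

View pics/w1d.png

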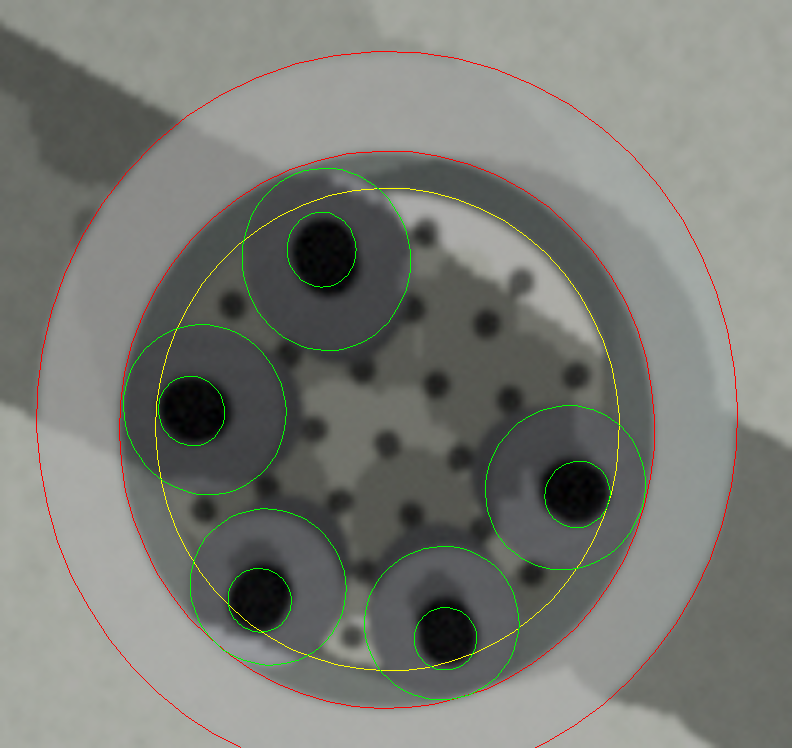

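Overlay fits: desiccator centre (0.540,-0.213), yaw 48°. The empty side place is at about (0.572,-0.177). Next I look at the standing bottle.

Emit:
jog_arm(
  deltas=[
    {"x":5,"y":45,"z":-10,"twist":0,"fingers":1},
    {"x":10,"y":90,"z":-20,"twist":0,"fingers":1},
    {"x":15,"y":135,"z":-30,"twist":0,"fingers":1},
    {"x":20,"y":180,"z":-45,"twist":0,"fingers":1},
    {"x":30,"y":215,"z":-57,"twist":0,"fingers":1},
    {"x":30,"y":215,"z":-57,"twist":0,"fingers":1},
    {"x":30,"y":215,"z":-57,"twist":0,"fingers":1},
  ],
)

```text
time: 1.85
ee_pos: [0.5697, -0.0618, 0.3003]
tcp_rot: [-106.5, 89.9, 163.8]
wrist_force: [-0.8, -0.1, -0.9]
opening: 0.0855
```

```bash
python3 snap.py w2
```

```text
1.85 [ 0.56969901 -0.06179146  0.30034187] [-106.5186482    89.88330643  163.75018599] [-0.78987246 -0.14005537 -0.88275143] 0.08548790241984555
```

View pics/w2.png

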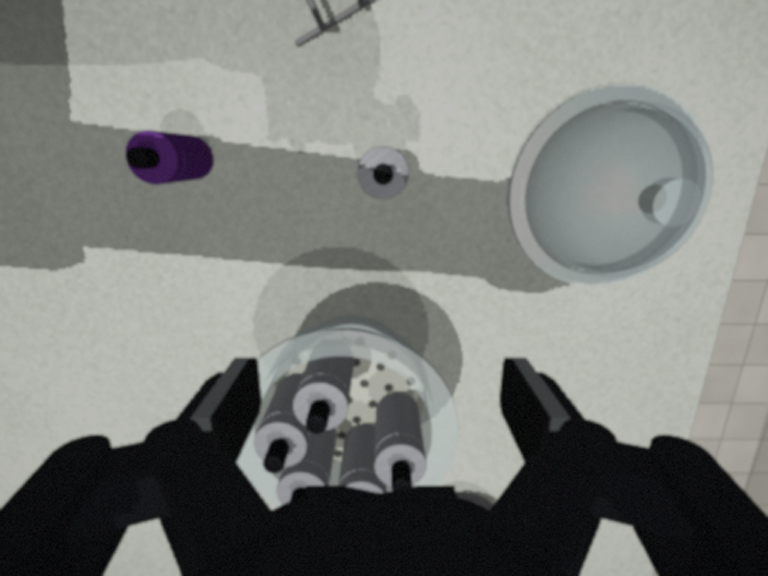

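Emit:
jog_arm(
  deltas=[
    {"x":-12,"y":28,"z":0,"twist":-8,"fingers":1},
    {"x":-25,"y":56,"z":0,"twist":-16,"fingers":1},
    {"x":-37,"y":84,"z":0,"twist":-24,"fingers":1},
    {"x":-50,"y":112,"z":0,"twist":-32,"fingers":1},
    {"x":-62,"y":140,"z":0,"twist":-40,"fingers":1},
    {"x":-75,"y":168,"z":0,"twist":-48,"fingers":1},
    {"x":-88,"y":190,"z":0,"twist":-56,"fingers":1},
    {"x":-100,"y":200,"z":0,"twist":-64,"fingers":1},
    {"x":-100,"y":200,"z":0,"twist":-64,"fingers":1},
    {"x":-100,"y":200,"z":0,"twist":-64,"fingers":1},
  ],
)

```text
time: 2.9
ee_pos: [0.47, 0.1365, 0.3014]
tcp_rot: [-152.9, 89.9, 53.4]
wrist_force: [0.9, -0.1, 0.3]
opening: 0.0852
```

```bash
python3 snap.py w3
```

```text
2.9 [0.46999347 0.13650573 0.30136193] [-152.91912009   89.90154707   53.43372683] [ 0.87834913 -0.06628805  0.26095013] 0.08518226642314136
```

View pics/w3.png

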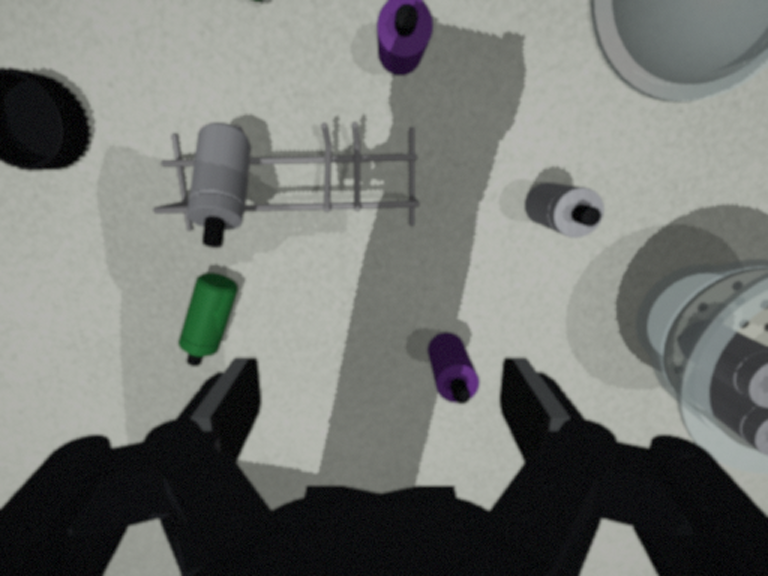

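```bash
python3 - <<'E'
from h import *
import pickle
c,o=pickle.load(open('w3.pkl','rb')); save('w3c',c['image'],(95,70,295,170),3.9)
c,o=pickle.load(open('w2.pkl','rb'))
k=1/1.5
print('standing', onz(c,383*k,174*k,.1,o), 'lid',onz(c,384*k,173*k,.08,o)); save('w2c',c['image'],(220,80,290,150),7)
E
```

```text
standing [0.57256957 0.00106997 0.1       ] lid [0.57348042 0.00101983 0.08      ]
```

View pics/w3c.png

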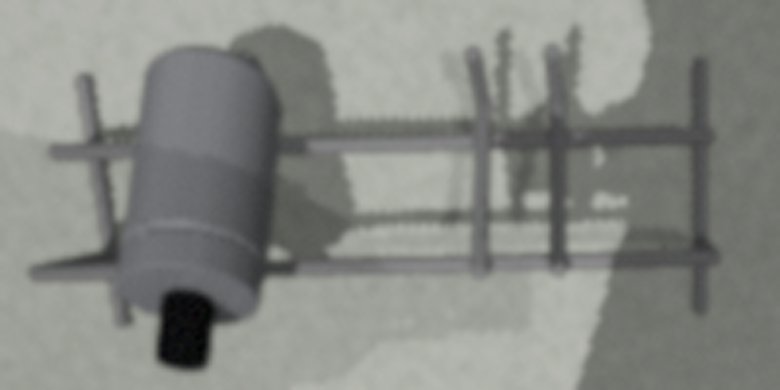

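View pics/w2c.png

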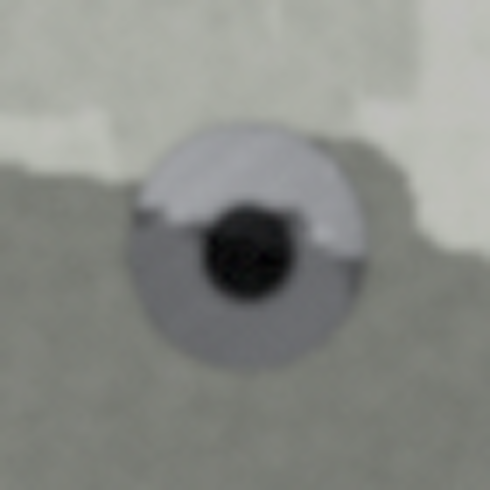

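```bash
cat > rack.py <<'E'
from h import *
import pickle
from scipy.optimize import least_squares
c,o=pickle.load(open('w3.pkl','rb'))
M=np.array([[0,-118,59.8],[0,118,59.8],[39.3,118,32.3],[39.3,-118,32.3],[-1.6,-37,68],[-1.6,-63,68]])/1e3
U=np.array([(718,257),(30,272),(50,152),(713,136),(482,272),(558,268)])/3.9+[95,70]
def T(p,X):
    X=np.atleast_2d(X); ca,sa=np.cos(p[2]),np.sin(p[2]); return np.c_[p[0]+ca*X[:,0]-sa*X[:,1],p[1]+sa*X[:,0]+ca*X[:,1],X[:,2]]
r=least_squares(lambda p:(proj(c,T(p,M),o)-U).ravel(),[.43,.2,.45]); p=r.x
if __name__=='__main__':
    print(p[:2],np.degrees(p[2]),r.fun.reshape(-1,2)*3.9)
    a=np.array([-np.cos(np.radians(35)),0,np.sin(np.radians(35))]); B=np.array([.0608,.05,.049]); n=np.array([-a[2],0,a[0]]); n2=np.array([0,1,0])
    im=cv2.resize(c['image'][70:170,95:295],None,fx=3.9,fy=3.9,interpolation=cv2.INTER_CUBIC)
    th=np.linspace(0,2*np.pi,40)
    def circ(s,rr,off=0):
        X=B+s*a+np.array([0,off,0])+rr*(np.outer(np.cos(th),n)+np.outer(np.sin(th),n2)); uv=(proj(c,T(p,X),o)-[95,70])*3.9; cv2.polylines(im,[np.int32(uv)],True,(255,0,0),1)
    for s,rr in [(4,.021),(67,.021),(80,.021),(80,.008),(102,.008)]: circ(s/1e3,rr)
    for y in (0.,):
        for z,x in ((.0598,0),(.0323,.0393)):
            uv=(proj(c,T(p,[[x,-.118,z],[x,.118,z]]),o)-[95,70])*3.9; cv2.polylines(im,[np.int32(uv)],False,(255,255,0),1)
    save('w3d',im)
    print('bottle s=70',T(p,B+.07*a),'B',T(p,B))
E
python3 rack.py
```

```text
[0.46365696 0.22549216] 27.627421657952205 [[ 4.22627652  0.49208639]
 [-2.92053301  1.57544695]
 [-2.65254529 -0.35141765]
 [ 2.63386535 -0.38766368]
 [-1.81153921 -1.19917377]
 [ 0.51866832  0.99278815]]
bottle s=70 [[0.44353588 0.27139542 0.08915035]] B [[0.49433865 0.29798543 0.049     ]]
```

View pics/w3d.png

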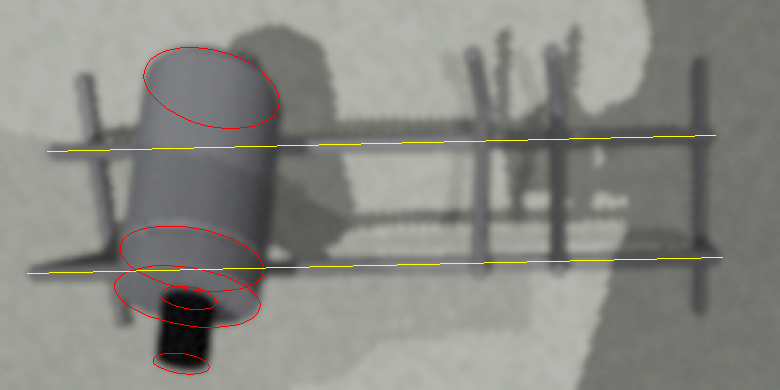

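Model overlay matches the rack and the lying bottle. High cross rod passes (0.464,0.225), yaw 27.6°, and the grasp at 68 mm up the axis is at (0.445,0.272,0.088). Reaching there now.

Emit:
jog_arm(
  deltas=[
    {"x":-8,"y":45,"z":-20,"twist":1.3,"fingers":0.7},
    {"x":-16,"y":90,"z":-40,"twist":1.3,"fingers":0.7},
    {"x":-25,"y":130,"z":-60,"twist":1.3,"fingers":0.7},
    {"x":-25,"y":136,"z":-95,"twist":1.3,"fingers":0.7},
    {"x":-25,"y":136,"z":-130,"twist":1.3,"fingers":0.7},
    {"x":-25,"y":136,"z":-150,"twist":1.3,"fingers":0.7},
    {"x":-25,"y":136,"z":-150,"twist":1.3,"fingers":0.7},
    {"x":-25,"y":136,"z":-150,"twist":1.3,"fingers":0.7},
  ],
)

```text
time: 3.75
ee_pos: [0.4546, 0.256, 0.1518]
tcp_rot: [-94.4, 89.2, 114.7]
wrist_force: [-0.2, 0.3, 1.1]
opening: 0.0602
```

```bash
python3 snap.py w4
```

```text
3.75 [0.45456656 0.25598012 0.15176741] [-94.42867625  89.18894725 114.69467931] [-0.18145354  0.34720465  1.07437592] 0.06015510950510651
```

View pics/w4.png

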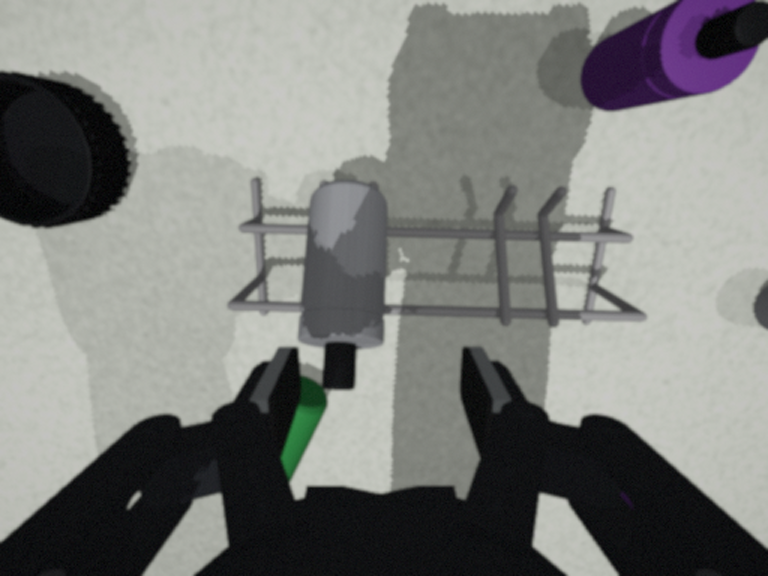

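Emit:
jog_arm(
  deltas=[
    {"x":-10,"y":16,"z":-10,"twist":-1.5,"fingers":0.7},
    {"x":-10,"y":16,"z":-10,"twist":-1.5,"fingers":0.7},
    {"x":-10,"y":16,"z":-10,"twist":-1.5,"fingers":0.7},
    {"x":-10,"y":16,"z":-10,"twist":-1.5,"fingers":0.7},
  ],
)

```text
time: 4.2
ee_pos: [0.4529, 0.2581, 0.143]
tcp_rot: [-96.7, 88.5, 112.3]
wrist_force: [0.2, 0.2, 0.3]
opening: 0.0597
```

```bash
python3 snap.py w5
```

```text
4.2 [0.45286393 0.25809537 0.14297112] [-96.65596025  88.49047456 112.31797261] [0.16146776 0.19788695 0.32838928] 0.05967992468122476
```

View pics/w5.png

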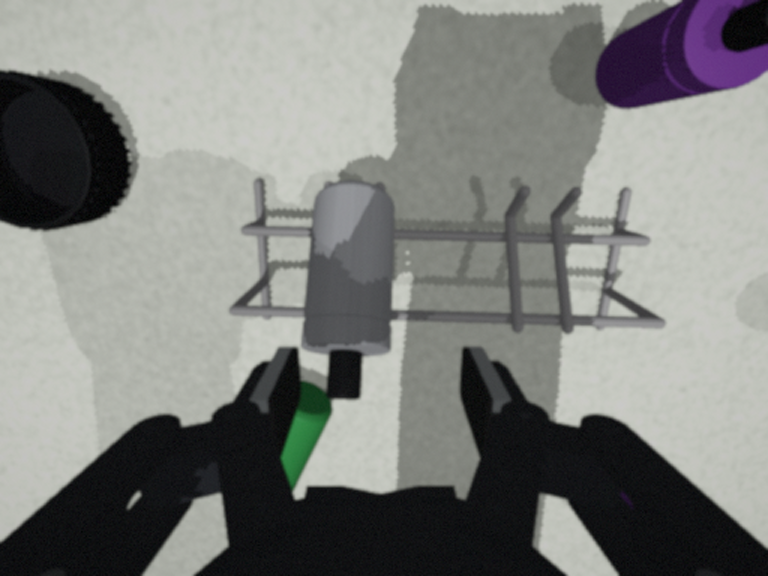

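```bash
python3 -c "
from h import *
o=bot.get_obs();print(o['q'],o['qd'],o['tcp_rot'])
print(Ro.from_euler('xyz',o['tcp_rot'],degrees=True).as_matrix().round(3))"
```

```text
[ 2.89117841e+01  7.11475401e-02 -6.66188093e+00  8.30973713e+01
  1.49506349e+00  1.79936190e+02] [ 0.06262009  0.02714134 -0.0295051  -0.06906227  0.01203903 -0.0402978 ] [-96.53653075  88.4953497  112.44127655]
[[-0.01   0.484 -0.875]
 [ 0.024 -0.874 -0.484]
 [-1.    -0.026 -0.003]]
```

Joint 6 reached its range limit at 180°, so I flip the jaws by half a turn the other way, which gives the same grasp.

Emit:
jog_arm(
  deltas=[
    {"x":0,"y":0,"z":20,"twist":8.5,"fingers":0.7},
    {"x":0,"y":0,"z":40,"twist":17,"fingers":0.7},
    {"x":0,"y":0,"z":50,"twist":25.5,"fingers":0.7},
    {"x":0,"y":0,"z":50,"twist":34,"fingers":0.7},
    {"x":0,"y":0,"z":50,"twist":42.5,"fingers":0.7},
    {"x":0,"y":0,"z":50,"twist":51,"fingers":0.7},
    {"x":0,"y":0,"z":50,"twist":59.5,"fingers":0.7},
    {"x":0,"y":0,"z":50,"twist":68,"fingers":0.7},
    {"x":0,"y":0,"z":50,"twist":76.5,"fingers":0.7},
    {"x":0,"y":0,"z":50,"twist":85,"fingers":0.7},
  ],
)

```text
time: 5.25
ee_pos: [0.4529, 0.2582, 0.1931]
tcp_rot: [-96.6, 88.5, -162.2]
wrist_force: [0.4, -1.1, -0.4]
opening: 0.0598
```

```bash
cat > st.py <<'E'
from h import *
o=bot.get_obs();R=Ro.from_euler('xyz',o['tcp_rot'],degrees=True).as_matrix()
print(round(o['time'],2),o['ee_pos'].round(4),'yaw(tool y)',np.degrees(np.arctan2(R[1,1],R[0,1])).round(2),'tilt',R[:2,0].round(4),'q',o['q'].round(1),'F',o['wrist_force'].round(1),'op',o['opening'].round(4))
E
python3 st.py
```

```text
Traceback (most recent call last):
  File "st.py", line 3, in <module>
    print(round(o['time'],2),o['ee_pos'].round(4),'yaw(tool y)',np.degrees(np.arctan2(R[1,1],R[0,1])).round(2),'tilt',R[:2,0].round(4),'q',o['q'].round(1),'F',o['wrist_force'].round(1),'op',o['opening'].round(4))
                                                                                                                                                                                              ^^^^^^^^^^^^^^^^^^
AttributeError: 'float' object has no attribute 'round'
```

Hitting the limit left the tool tilted 1.5° along the jaw axis. A reach-limit push outward should cancel it, so I try that in free space.

Emit:
jog_arm(
  deltas=[
    {"x":45,"y":-5,"z":10,"twist":0,"fingers":0.7},
    {"x":90,"y":-10,"z":20,"twist":0,"fingers":0.7},
    {"x":135,"y":-17,"z":30,"twist":0,"fingers":0.7},
    {"x":180,"y":-25,"z":30,"twist":0,"fingers":0.7},
    {"x":220,"y":-32,"z":30,"twist":0,"fingers":0.7},
    {"x":230,"y":-35,"z":30,"twist":0,"fingers":0.7},
    {"x":230,"y":-35,"z":30,"twist":0,"fingers":0.7},
  ],
)

```text
time: 5.95
ee_pos: [0.6843, 0.2224, 0.2211]
tcp_rot: [-96.3, 88.4, -162.0]
wrist_force: [-0.1, -0.5, -0.1]
opening: 0.0598
```

```bash
sed -i "s/o\['opening'\].round(4)/round(float(o['opening']),4)/" st.py; python3 st.py
```

```text
5.95 [0.6843 0.2224 0.2211] yaw(tool y) 24.26 tilt [-0.0268 -0.0087] q [ 18.   32.3  41.5 100.8   0.   83.8] F [-0.1 -0.5 -0.1] op 0.0598
```

Emit:
jog_arm(
  deltas=[
    {"x":38,"y":12,"z":0,"twist":0,"fingers":0.7},
    {"x":57,"y":18,"z":0,"twist":0,"fingers":0.7},
    {"x":57,"y":18,"z":0,"twist":0,"fingers":0.7},
  ],
)

```text
time: 6.25
ee_pos: [0.7423, 0.2416, 0.2177]
tcp_rot: [-96.5, 88.2, -162.2]
wrist_force: [-0.3, -0.4, -0.8]
opening: 0.0599
```

```bash
python3 st.py
```

```text
6.25 [0.7423 0.2416 0.2177] yaw(tool y) 24.3 tilt [-0.0297 -0.0095] q [ 18.   46.9  63.4 108.4   0.   83.7] F [-0.3 -0.4 -0.8] op 0.0599
```

Emit:
jog_arm(
  deltas=[
    {"x":19,"y":6,"z":0,"twist":0,"fingers":0.7},
    {"x":28,"y":9,"z":0,"twist":0,"fingers":0.7},
    {"x":28,"y":9,"z":0,"twist":0,"fingers":0.7},
  ],
)

```text
time: 6.55
ee_pos: [0.7604, 0.248, 0.2117]
tcp_rot: [-96.8, 88.9, -162.5]
wrist_force: [-0.6, -0.3, 0.8]
opening: 0.06
```

```bash
python3 st.py
```

```text
6.55 [0.7604 0.248  0.2117] yaw(tool y) 24.33 tilt [-0.0189 -0.006 ] q [ 18.1  51.6  70.5 110.1   0.   83.7] F [-0.6 -0.3  0.8] op 0.06
```

Works: the tilt shrank from 0.031 to 0.020. A bit more.

Emit:
jog_arm(
  deltas=[
    {"x":16,"y":5,"z":6,"twist":0,"fingers":0.7},
    {"x":16,"y":5,"z":6,"twist":0,"fingers":0.7},
    {"x":16,"y":5,"z":6,"twist":0,"fingers":0.7},
  ],
)

```text
time: 6.85
ee_pos: [0.7657, 0.2496, 0.2141]
tcp_rot: [-99.2, 89.8, -164.9]
wrist_force: [0.2, 0.4, 0.3]
opening: 0.06
```

```bash
python3 st.py
```

```text
6.85 [0.7657 0.2496 0.2141] yaw(tool y) 24.33 tilt [-0.0033 -0.0009] q [ 18.   51.5  70.7 109.4   0.   83.7] F [0.2 0.4 0.3] op 0.06
```

Emit:
jog_arm(
  deltas=[
    {"x":-35,"y":2,"z":0,"twist":8.5,"fingers":0.7},
    {"x":-75,"y":5,"z":0,"twist":17,"fingers":0.7},
    {"x":-115,"y":8,"z":0,"twist":25.5,"fingers":0.7},
    {"x":-155,"y":11,"z":0,"twist":34,"fingers":0.7},
    {"x":-195,"y":14,"z":0,"twist":42.5,"fingers":0.7},
    {"x":-235,"y":17,"z":0,"twist":51,"fingers":0.7},
    {"x":-275,"y":20,"z":0,"twist":59.5,"fingers":0.7},
    {"x":-306,"y":22,"z":-10,"twist":68,"fingers":0.7},
    {"x":-318,"y":22,"z":-20,"twist":76.5,"fingers":0.7},
    {"x":-321,"y":22,"z":-30,"twist":85,"fingers":0.7},
  ],
)

```text
time: 7.85
ee_pos: [0.4433, 0.2717, 0.1855]
tcp_rot: [-42.2, 89.8, -30.8]
wrist_force: [0.3, 0.4, 0.3]
opening: 0.0595
```

Emit:
jog_arm(
  deltas=[
    {"x":0,"y":0,"z":0,"twist":8.3,"fingers":0.7},
    {"x":0,"y":0,"z":0,"twist":8.3,"fingers":0.7},
    {"x":0,"y":0,"z":0,"twist":8.3,"fingers":0.7},
  ],
)

```text
time: 8.15
ee_pos: [0.4434, 0.2718, 0.1864]
tcp_rot: [-24.2, 89.7, -4.7]
wrist_force: [0.6, 0.1, -0.1]
opening: 0.0597
```

```bash
python3 st.py; python3 snap.py w6
```

```text
8.15 [0.4434 0.2718 0.1864] yaw(tool y) 109.51 tilt [ 0.0045 -0.0004] q [31.6 -0.2 -2.1 87.9 -0.2 12.1] F [ 0.6  0.1 -0.1] op 0.0597
8.15 [0.44339188 0.27175531 0.18642196] [-24.24871566  89.7388327   -4.73996848] [ 0.62576403  0.09071388 -0.09047815] 0.05974863398191933
```

View pics/w6.png

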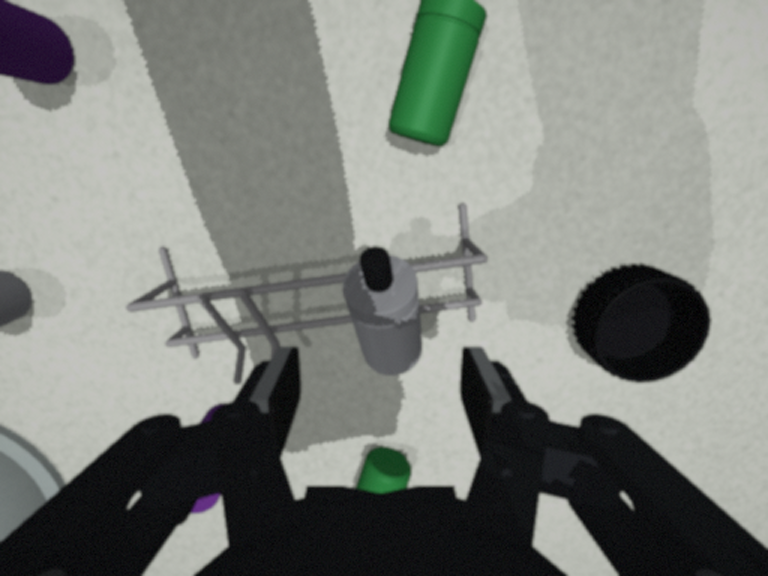

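Emit:
jog_arm(
  deltas=[
    {"x":1.5,"y":0.5,"z":-20,"twist":8.1,"fingers":0.7},
    {"x":1.5,"y":0.5,"z":-50,"twist":8.1,"fingers":0.7},
    {"x":1.5,"y":0.5,"z":-80,"twist":8.1,"fingers":0.7},
    {"x":1.5,"y":0.5,"z":-95,"twist":8.1,"fingers":0.7},
    {"x":1.5,"y":0.5,"z":-100,"twist":8.1,"fingers":0.7},
    {"x":1.5,"y":0.5,"z":-100,"twist":8.1,"fingers":0.7},
  ],
)

```text
time: 8.8
ee_pos: [0.4451, 0.2723, 0.0865]
tcp_rot: [-28.1, 89.8, -0.5]
wrist_force: [-0.4, 1.3, 0.9]
opening: 0.0599
```

```bash
python3 st.py; python3 - <<'E'
from h import *
c=viewer.camera('wrist'); save('w7',c['image'],s=1.2)
c=viewer.camera('side'); save('s7',c['image'],(130,110,290,220),4.5)
E
```

```text
8.8 [0.4451 0.2723 0.0865] yaw(tool y) 117.55 tilt [ 0.0041 -0.    ] q [ 31.5   0.9 -12.1  76.8  -0.1   4. ] F [-0.4  1.3  0.9] op 0.0599
```

View pics/w7.png

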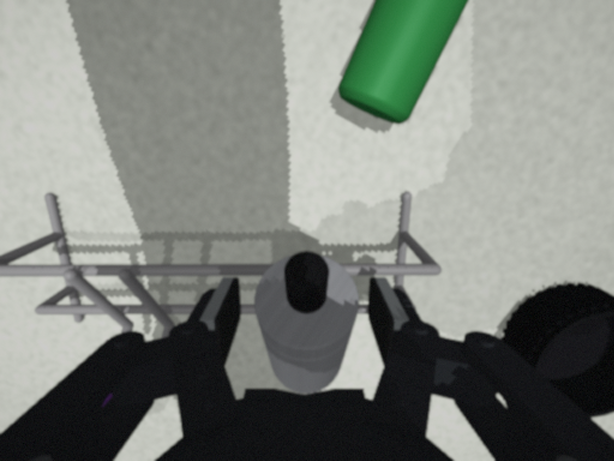

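View pics/s7.png

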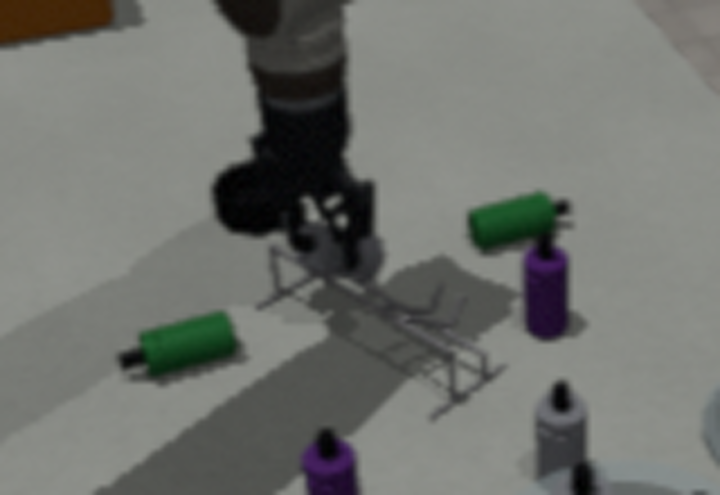

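Jaws straddle the bottle symmetrically (pads at 225 and 385, bottle centred at 306). Closing.

Emit:
jog_arm(
  deltas=[
    {"x":0,"y":0,"z":0,"twist":0,"fingers":0.35},
    {"x":0,"y":0,"z":0,"twist":0,"fingers":0.2},
    {"x":0,"y":0,"z":0,"twist":0,"fingers":0.2},
    {"x":0,"y":0,"z":0,"twist":0,"fingers":0.2},
    {"x":0,"y":0,"z":0,"twist":0,"fingers":0.2},
    {"x":0,"y":0,"z":0,"twist":0,"fingers":0.2},
  ],
  grip_force=30,
)

```text
time: 9.5
ee_pos: [0.4461, 0.2736, 0.0894]
tcp_rot: [-3.3, 89.5, 24.3]
wrist_force: [-2.2, 2.1, 6.3]
opening: 0.0411
```

```bash
python3 st.py; python3 - <<'E'
from h import *
c=viewer.camera('wrist'); save('w8',c['image'],s=1.2)
E
```

```text
9.5 [0.4461 0.2736 0.0894] yaw(tool y) 117.61 tilt [0.0076 0.0034] q [ 31.6   0.8 -11.9  76.9  -0.1   3.9] F [-2.2  2.1  6.3] op 0.0411
```

View pics/w8.png

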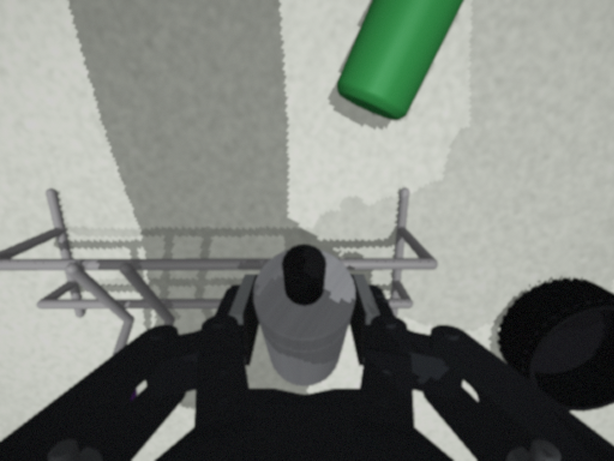

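Emit:
jog_arm(
  deltas=[
    {"x":0,"y":0,"z":8,"twist":0,"fingers":0.2},
    {"x":0,"y":0,"z":20,"twist":0,"fingers":0.2},
    {"x":0,"y":0,"z":40,"twist":0,"fingers":0.2},
    {"x":0,"y":0,"z":60,"twist":0,"fingers":0.2},
    {"x":0,"y":0,"z":60,"twist":0,"fingers":0.2},
    {"x":0,"y":0,"z":60,"twist":0,"fingers":0.2},
  ],
)

```text
time: 10.15
ee_pos: [0.4464, 0.2736, 0.15]
tcp_rot: [-3.4, 89.5, 24.2]
wrist_force: [-0.4, 0.3, -0.9]
opening: 0.0412
```

```bash
python3 st.py; python3 - <<'E'
from h import *
import pickle
o=bot.get_obs();c=viewer.camera('wrist'); save('w9',c['image'],s=1.2)
c=viewer.camera('side'); save('s9',c['image'],(130,80,290,220),4.3);pickle.dump((c,o),open('s9.pkl','wb'))
E
```

```text
10.15 [0.4464 0.2736 0.15  ] yaw(tool y) 117.6 tilt [0.0087 0.0039] q [31.5 -0.  -5.9 83.5 -0.1  3.9] F [-0.4  0.3 -0.9] op 0.0412
```

View pics/w9.png

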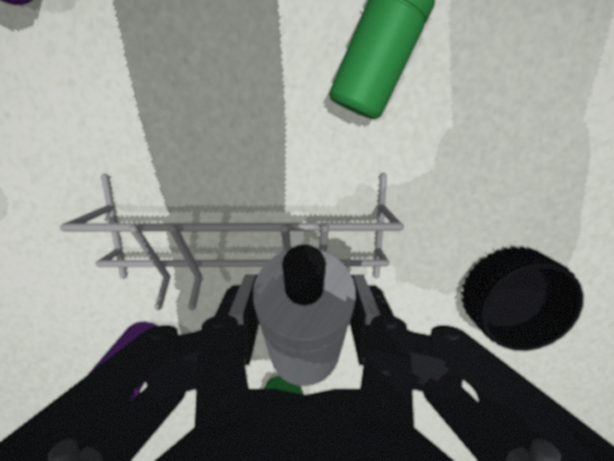

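View pics/s9.png

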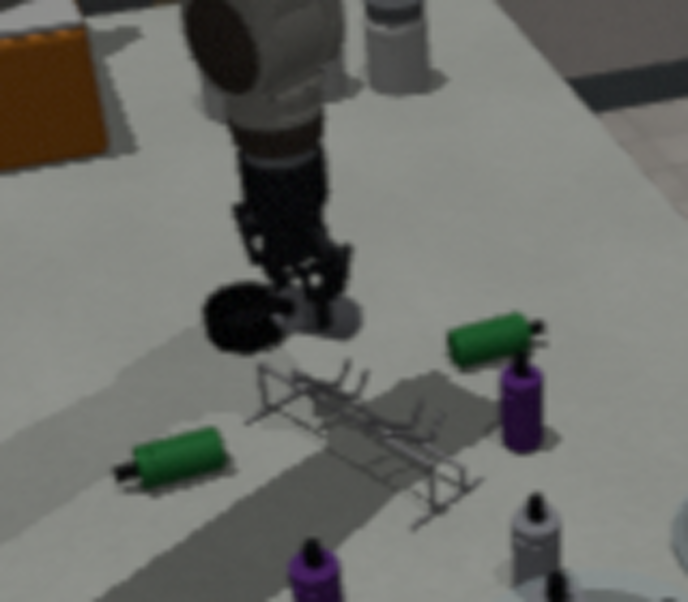

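The bottle is held, still at about 35°. Moving to the rack's free middle on the robot side, then down and under the high cross rod.

Emit:
jog_arm(
  deltas=[
    {"x":-20,"y":-35,"z":5,"twist":0,"fingers":0.2},
    {"x":-40,"y":-65,"z":5,"twist":0,"fingers":0.2},
    {"x":-58,"y":-88,"z":0,"twist":0,"fingers":0.2},
    {"x":-58,"y":-88,"z":-25,"twist":0,"fingers":0.2},
    {"x":-58,"y":-88,"z":-55,"twist":0,"fingers":0.2},
    {"x":-58,"y":-88,"z":-75,"twist":0,"fingers":0.2},
    {"x":-58,"y":-88,"z":-83,"twist":0,"fingers":0.2},
    {"x":-58,"y":-88,"z":-83,"twist":0,"fingers":0.2},
    {"x":-58,"y":-88,"z":-83,"twist":0,"fingers":0.2},
  ],
)

```text
time: 11.15
ee_pos: [0.3881, 0.1855, 0.0663]
tcp_rot: [-5.1, 89.6, 22.5]
wrist_force: [1.0, 0.1, -0.5]
opening: 0.041
```

```bash
python3 st.py; python3 - <<'E'
from h import *
import pickle
o=bot.get_obs();c=viewer.camera('wrist'); save('w10',c['image'],s=1.2)
c=viewer.camera('side'); save('s10',c['image'],(130,110,290,250),4.3)
E
```

```text
11.15 [0.3881 0.1855 0.0663] yaw(tool y) 117.6 tilt [0.0071 0.003 ] q [ 25.6 -11.6 -25.9  75.3  -0.   -2. ] F [ 1.   0.1 -0.5] op 0.041
```

View pics/w10.png

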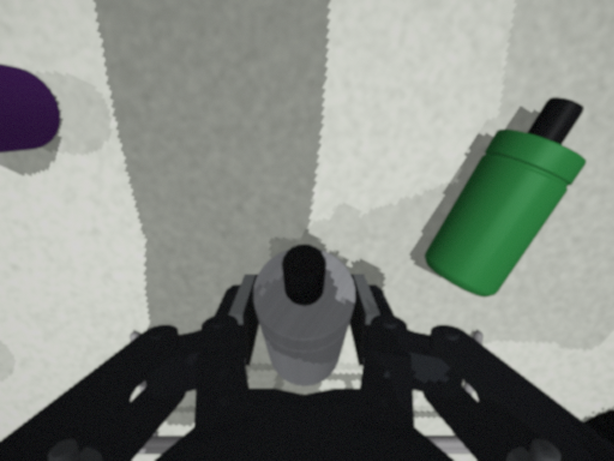

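View pics/s10.png

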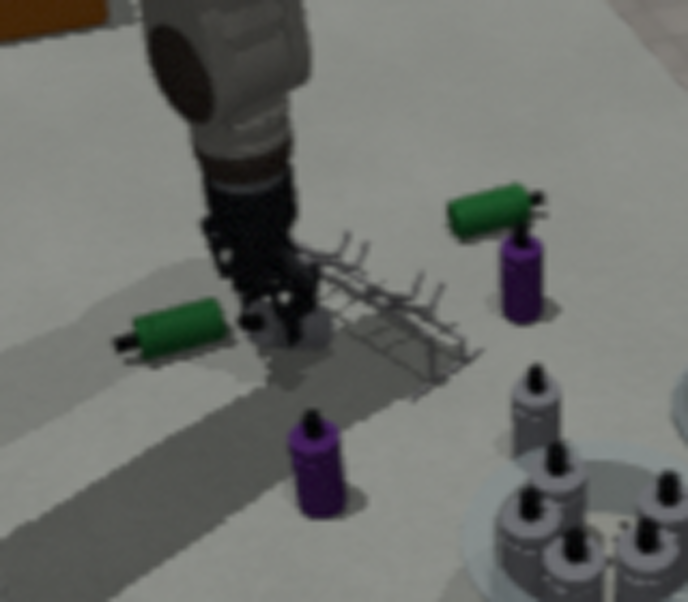

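Emit:
jog_arm(
  deltas=[
    {"x":12,"y":6.5,"z":0,"twist":0,"fingers":0.2},
    {"x":24.5,"y":12.8,"z":0,"twist":0,"fingers":0.2},
    {"x":24.5,"y":12.8,"z":7,"twist":0,"fingers":0.2},
    {"x":26,"y":13.6,"z":12.5,"twist":0,"fingers":0.2},
    {"x":27,"y":14.2,"z":17,"twist":0,"fingers":0.2},
    {"x":29,"y":15.2,"z":22,"twist":0,"fingers":0.2},
    {"x":31,"y":16.2,"z":26.5,"twist":0,"fingers":0.2},
    {"x":33.5,"y":17.6,"z":31,"twist":0,"fingers":0.2},
    {"x":36.3,"y":19,"z":35,"twist":0,"fingers":0.2},
    {"x":36.3,"y":19,"z":35,"twist":0,"fingers":0.2},
  ],
)

```text
time: 12.25
ee_pos: [0.425, 0.2049, 0.1025]
tcp_rot: [-3.5, 89.5, 24.1]
wrist_force: [-3.8, -1.8, -0.7]
opening: 0.0411
```

```bash
python3 st.py; python3 - <<'E'
from h import *
import pickle
o=bot.get_obs();c=viewer.camera('wrist'); save('w11',c['image'],s=1.2)
c=viewer.camera('side'); save('s11',c['image'],(130,110,290,250),4.3)
E
```

```text
12.25 [0.425  0.2049 0.1025] yaw(tool y) 117.61 tilt [0.0084 0.0037] q [ 25.7  -6.6 -17.5  78.6  -0.   -1.9] F [-3.8 -1.8 -0.7] op 0.0411
```

View pics/w11.png

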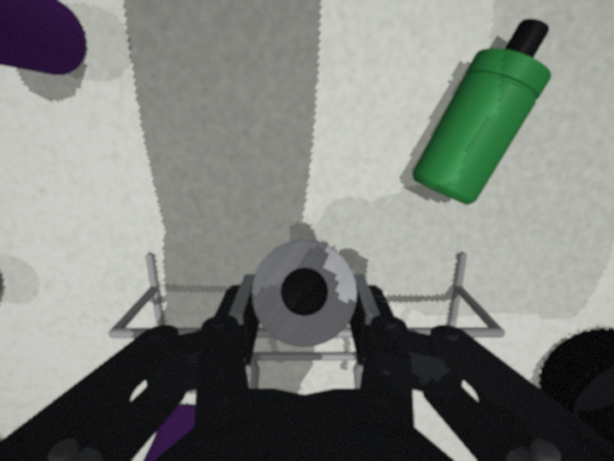

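View pics/s11.png

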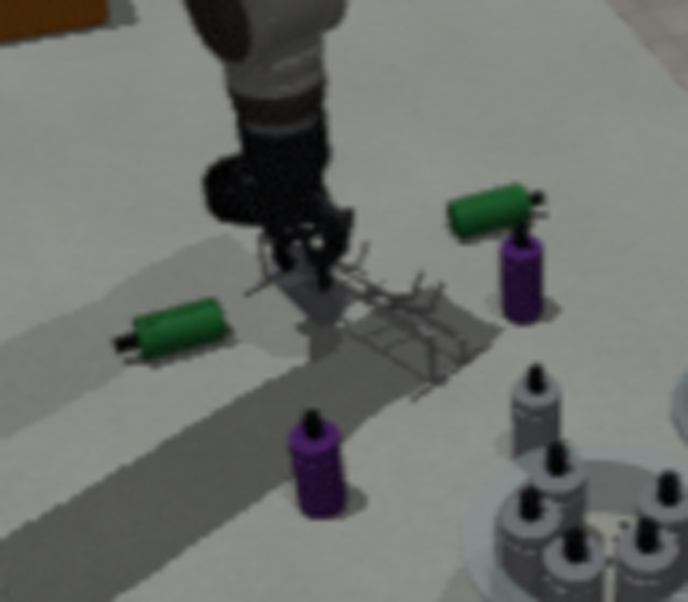

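Pivoting works: the lid now faces up at about 65°. Continuing the arc.

Emit:
jog_arm(
  deltas=[
    {"x":3,"y":1.5,"z":3,"twist":0,"fingers":0.2},
    {"x":6,"y":3,"z":6,"twist":0,"fingers":0.2},
    {"x":9.5,"y":5,"z":9,"twist":0,"fingers":0.2},
    {"x":13.5,"y":7,"z":11.5,"twist":0,"fingers":0.2},
    {"x":16,"y":8.4,"z":13,"twist":0,"fingers":0.2},
    {"x":18,"y":9.4,"z":14,"twist":0,"fingers":0.2},
    {"x":18,"y":9.4,"z":14,"twist":0,"fingers":0.2},
  ],
)

```text
time: 13.05
ee_pos: [0.4432, 0.2144, 0.1163]
tcp_rot: [-3.5, 89.4, 24.1]
wrist_force: [-2.6, -1.9, -0.1]
opening: 0.0412
```

```bash
python3 st.py; python3 - <<'E'
from h import *
import pickle
o=bot.get_obs();c=viewer.camera('wrist'); save('w12',c['image'],s=1.2);pickle.dump((c,o),open('w12.pkl','wb'))
c=viewer.camera('side'); save('s12',c['image'],(150,120,270,220),6)
E
```

```text
13.05 [0.4432 0.2144 0.1163] yaw(tool y) 117.61 tilt [0.0088 0.0039] q [ 25.8  -4.  -13.5  79.9  -0.   -1.8] F [-2.6 -1.9 -0.1] op 0.0412
```

View pics/w12.png

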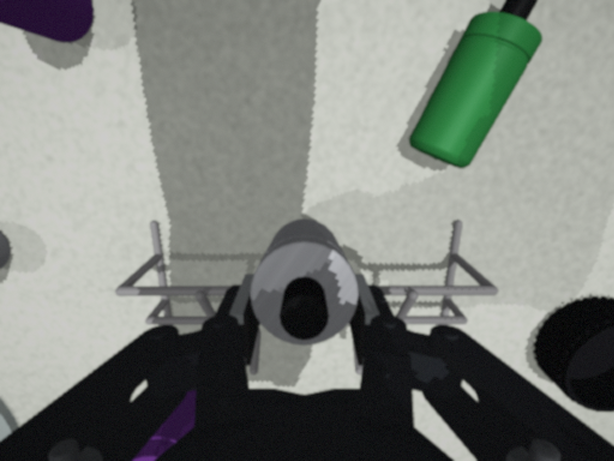

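View pics/s12.png

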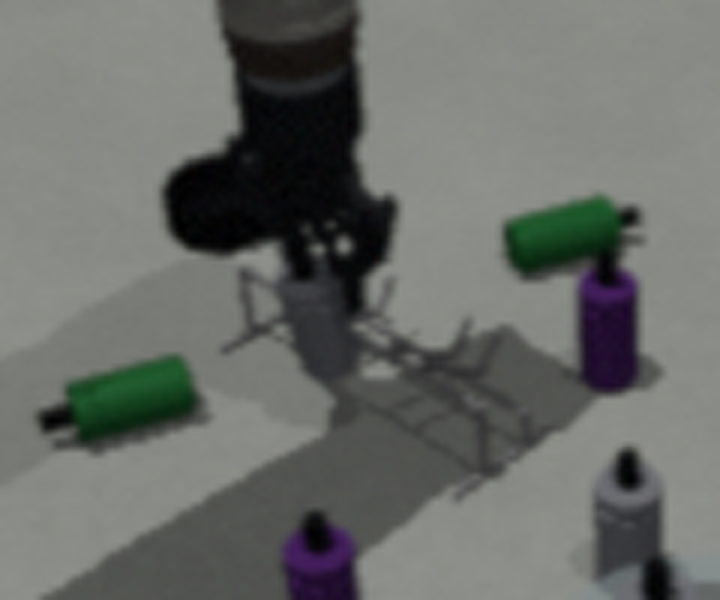

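```bash
python3 - <<'E'
from h import *
import pickle
c,o=pickle.load(open('w12.pkl','rb'))
ux=np.array([np.cos(np.radians(27.6)),np.sin(np.radians(27.6)),0])
A=o['ee_pos']-[0,0,.0025]
for th in (75,80,85,90,95,100,105):
    t=np.radians(th); a=-np.cos(t)*ux+np.array([0,0,np.sin(t)]); n=-np.sin(t)*ux-np.array([0,0,np.cos(t)])
    P=[A+(s-.066)*a+r*n for s,r in [(.08,0),(.08,.021),(.08,-.021),(.102,0),(.0,.021)]]
    print(th,(proj(c,P,o)*1.2).round(0).tolist())
E
```

```text
75 [[304.0, 313.0], [304.0, 260.0], [304.0, 365.0], [304.0, 334.0], [304.0, 241.0]]
80 [[304.0, 316.0], [304.0, 264.0], [304.0, 366.0], [304.0, 343.0], [304.0, 232.0]]
85 [[304.0, 319.0], [304.0, 269.0], [304.0, 366.0], [304.0, 352.0], [304.0, 224.0]]
90 [[304.0, 322.0], [304.0, 274.0], [304.0, 365.0], [304.0, 360.0], [304.0, 216.0]]
95 [[304.0, 324.0], [304.0, 279.0], [304.0, 364.0], [304.0, 368.0], [304.0, 207.0]]
100 [[304.0, 327.0], [304.0, 284.0], [304.0, 363.0], [304.0, 374.0], [304.0, 199.0]]
105 [[304.0, 329.0], [304.0, 290.0], [304.0, 361.0], [304.0, 380.0], [304.0, 192.0]]
```

Model comparison puts the bottle near 75°, seated about 8 mm towards the robot in the pads. I extend the arc a little.

Emit:
jog_arm(
  deltas=[
    {"x":2.5,"y":1.3,"z":2,"twist":0,"fingers":0.2},
    {"x":5,"y":2.6,"z":4,"twist":0,"fingers":0.2},
    {"x":7.5,"y":4,"z":6,"twist":0,"fingers":0.2},
    {"x":10,"y":5.2,"z":7,"twist":0,"fingers":0.2},
    {"x":10,"y":5.2,"z":7,"twist":0,"fingers":0.2},
  ],
)

```text
time: 13.65
ee_pos: [0.4537, 0.2198, 0.1238]
tcp_rot: [-3.0, 89.4, 24.6]
wrist_force: [-4.6, -0.6, 1.2]
opening: 0.04
```

```bash
python3 st.py; python3 - <<'E'
from h import *
import pickle
o=bot.get_obs();c=viewer.camera('wrist'); save('w13',c['image'],s=1.2);pickle.dump((c,o),open('w13.pkl','wb'))
c=viewer.camera('side'); save('s13',c['image'],(150,120,270,220),6)
E
```

```text
13.65 [0.4537 0.2198 0.1238] yaw(tool y) 117.61 tilt [0.01   0.0046] q [ 25.9  -2.5 -11.3  80.6  -0.   -1.8] F [-4.6 -0.6  1.2] op 0.04
```

View pics/w13.png

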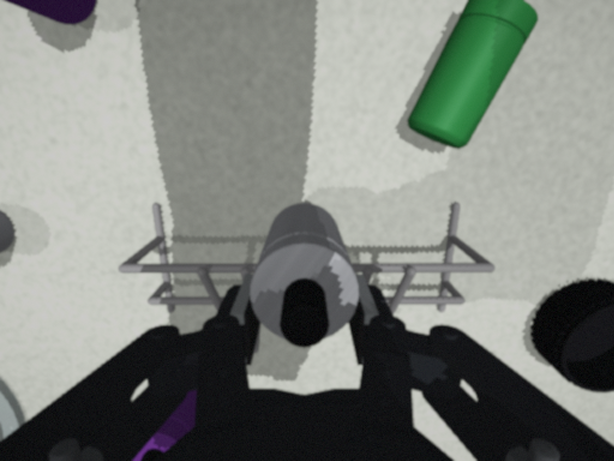

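View pics/s13.png

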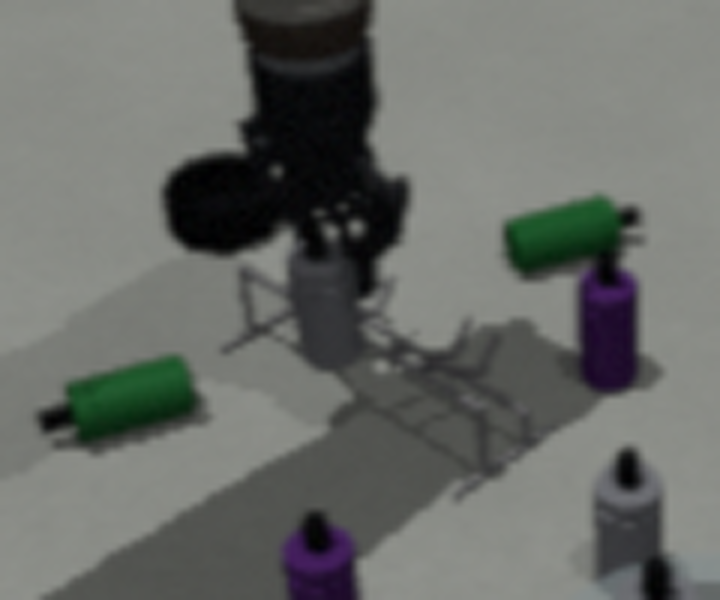

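Lean is nearly gone (about 83°), but the bottle now sits near the pad edge, so I stop pushing, back off from the rod and set it on the bench.

Emit:
jog_arm(
  deltas=[
    {"x":-5,"y":-2.6,"z":0,"twist":0,"fingers":0.2},
    {"x":-12,"y":-6.2,"z":0,"twist":0,"fingers":0.2},
    {"x":-20,"y":-10.4,"z":0,"twist":0,"fingers":0.2},
    {"x":-28,"y":-14.6,"z":-5,"twist":0,"fingers":0.2},
    {"x":-33,"y":-17,"z":-15,"twist":0,"fingers":0.2},
    {"x":-35,"y":-18.3,"z":-25,"twist":0,"fingers":0.2},
    {"x":-35,"y":-18.3,"z":-35,"twist":0,"fingers":0.2},
    {"x":-35,"y":-18.3,"z":-35,"twist":0,"fingers":0.2},
  ],
)

```text
time: 14.55
ee_pos: [0.4177, 0.2011, 0.0867]
tcp_rot: [-2.7, 89.5, 24.9]
wrist_force: [0.1, -0.4, -0.8]
opening: 0.0401
```

```bash
python3 st.py; python3 - <<'E'
from h import *
import pickle
o=bot.get_obs();c=viewer.camera('wrist'); save('w14',c['image'],s=1.2);pickle.dump((c,o),open('w14.pkl','wb'))
c=viewer.camera('side'); save('s14',c['image'],(150,120,270,220),6);pickle.dump(c,open('s14.pkl','wb'))
E
```

```text
14.55 [0.4177 0.2011 0.0867] yaw(tool y) 117.61 tilt [0.0075 0.0035] q [ 25.7  -7.4 -20.   77.   -0.   -1.9] F [ 0.1 -0.4 -0.8] op 0.0401
```

View pics/w14.png

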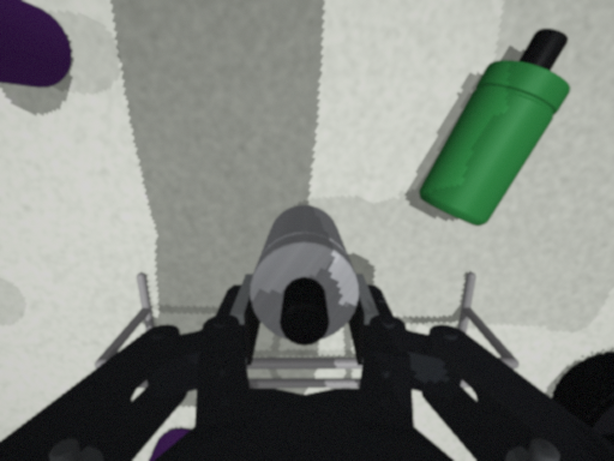

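View pics/s14.png

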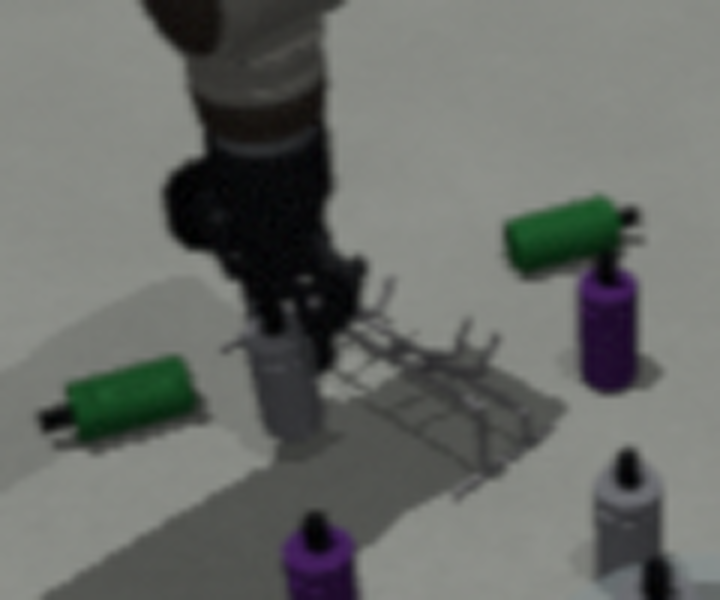

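```bash
python3 - <<'E'
from h import *
import pickle
c=pickle.load(open('s14.pkl','rb'))
for z in (0,.01,.02,.03): print('bottom',z,onz(c,150+293/6,120+437/6,z)[:2].round(4))
for z in (.08,.09,.10,.11,.12): print('knob top',z,onz(c,150+272/6,120+312/6,z)[:2].round(4))
u=np.array([.886,.464]); print('TCP-12u', np.array([.4177,.2011])-.012*u)
cw,o=pickle.load(open('w14.pkl','rb'))
ux=np.array([.886,.464,0])
from scipy.optimize import least_squares
obs=np.array([240,343,204,277])/1.2  # lid n edge, lid far edge, bottom n edge, knob base? 
def f(p):
    t=p[0]; a=-np.cos(t)*ux+np.array([0,0,np.sin(t)]); n=-np.sin(t)*ux-np.array([0,0,np.cos(t)])
    A=o['ee_pos']+p[1]*ux+[0,0,p[2]]  # point of lid center
    P=[A+.021*n,A-.021*n,A-.08*a+.0*n+.021*n]
    # widths: lid width 106/1.2 px
    return np.r_[proj(cw,P,o)[:,1]-obs[:3], np.diff(proj(cw,[A-.021*np.array([-.464,.886,0]),A+.021*np.array([-.464,.886,0])],o)[:,0])[0]*np.sign(1)-0*1]
for t in (70,75,80,85,90):
    for z in (.005,.01,.015,.02,.025):
        r=least_squares(lambda q:f([np.radians(t),q[0],z])[:3],[-.01]); 
        v=np.array([-.464,.886,0]); A=o['ee_pos']+r.x[0]*ux+[0,0,z]
        w=abs(np.diff(proj(cw,[A-.021*v,A+.021*v],o)[:,0]))[0]*1.2
        print(t,z,r.x.round(4),(r.fun*1.2).round(1),'w',w.round(1))
E
```

```text
bottom 0 [0.4123 0.2095]
bottom 0.01 [0.4104 0.1975]
bottom 0.02 [0.4085 0.1855]
bottom 0.03 [0.4066 0.1735]
knob top 0.08 [0.4149 0.2427]
knob top 0.09 [0.4128 0.2292]
knob top 0.1 [0.4107 0.2157]
knob top 0.11 [0.4086 0.2022]
knob top 0.12 [0.4065 0.1886]
TCP-12u [0.407068 0.195532]
70 0.005 [-0.0143] [-10.6  -8.4  29.3] w 104.6
70 0.01 [-0.0166] [-12.3  -5.6  28.4] w 109.1
70 0.015 [-0.0189] [-14.2  -2.5  27.4] w 114.0
70 0.02 [-0.0213] [-16.3   0.8  26.3] w 119.4
70 0.025 [-0.0236] [-18.6   4.5  25.2] w 125.3
75 0.005 [-0.0128] [-7.  -6.8 20.7] w 104.2
75 0.01 [-0.0151] [-8.6 -3.9 19.5] w 108.7
75 0.015 [-0.0175] [-10.3  -0.9  18.3] w 113.6
75 0.02 [-0.0198] [-12.3   2.5  16.9] w 118.9
75 0.025 [-0.0222] [-14.4   6.2  15.5] w 124.8
80 0.005 [-0.0113] [-3.  -5.6 12.3] w 103.9
80 0.01 [-0.0136] [-4.4 -2.8 10.8] w 108.3
80 0.015 [-0.016] [-6.   0.3  9.3] w 113.2
80 0.02 [-0.0183] [-7.7  3.6  7.7] w 118.5
80 0.025 [-0.0207] [-9.7  7.3  6. ] w 124.3
85 0.005 [-0.0098] [ 1.5 -4.8  3.9] w 103.5
85 0.01 [-0.0122] [ 0.3 -2.   2.3] w 107.9
85 0.015 [-0.0145] [-1.1  1.   0.5] w 112.8
85 0.02 [-0.0169] [-2.7  4.3 -1.4] w 118.0
85 0.025 [-0.0193] [-4.4  7.9 -3.5] w 123.8
90 0.005 [-0.0084] [ 6.5 -4.5 -4.2] w 103.2
90 0.01 [-0.0107] [ 5.4 -1.7 -6.2] w 107.6
90 0.015 [-0.0131] [ 4.2  1.3 -8.3] w 112.4
90 0.02 [-0.0155] [  2.9   4.5 -10.5] w 117.6
90 0.025 [-0.0178] [  1.4   8.  -12.8] w 123.3
```

Emit:
jog_arm(
  deltas=[
    {"x":0,"y":0,"z":-4,"twist":0,"fingers":0.2},
    {"x":0,"y":0,"z":-8,"twist":0,"fingers":0.2},
    {"x":0,"y":0,"z":-11,"twist":0,"fingers":0.2},
    {"x":0,"y":0,"z":-13,"twist":0,"fingers":0.2},
    {"x":0,"y":0,"z":-13,"twist":0,"fingers":0.2},
  ],
)

```text
time: 15.15
ee_pos: [0.4183, 0.2014, 0.075]
tcp_rot: [-2.7, 89.4, 24.9]
wrist_force: [-1.1, 0.1, -0.0]
opening: 0.0401
```

```bash
python3 st.py
```

```text
15.15 [0.4183 0.2014 0.075 ] yaw(tool y) 117.61 tilt [0.0088 0.0041] q [ 25.7  -7.1 -21.   75.5  -0.   -1.9] F [-1.1  0.1 -0. ] op 0.0401
```

Emit:
jog_arm(
  deltas=[
    {"x":0,"y":0,"z":-1,"twist":0,"fingers":0.2},
    {"x":0,"y":0,"z":-2,"twist":0,"fingers":0.2},
    {"x":0,"y":0,"z":-3,"twist":0,"fingers":0.2},
    {"x":0,"y":0,"z":-3,"twist":0,"fingers":0.2},
  ],
)

```text
time: 15.55
ee_pos: [0.4182, 0.2013, 0.0719]
tcp_rot: [-2.8, 89.5, 24.8]
wrist_force: [-0.2, -0.9, -0.8]
opening: 0.0403
```

```bash
python3 st.py; python3 - <<'E'
from h import *
c=viewer.camera('side'); save('s15',c['image'],(150,120,270,220),6)
c=viewer.camera('wrist'); save('w15',c['image'],s=1.2)
E
```

```text
15.55 [0.4182 0.2013 0.0719] yaw(tool y) 117.61 tilt [0.0086 0.004 ] q [ 25.7  -7.  -21.3  75.2  -0.   -1.9] F [-0.2 -0.9 -0.8] op 0.0403
```

View pics/s15.png

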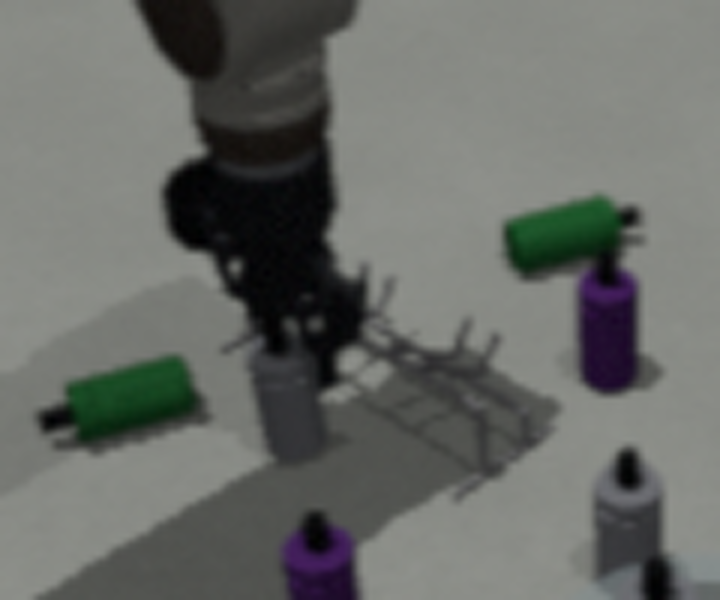

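View pics/w15.png

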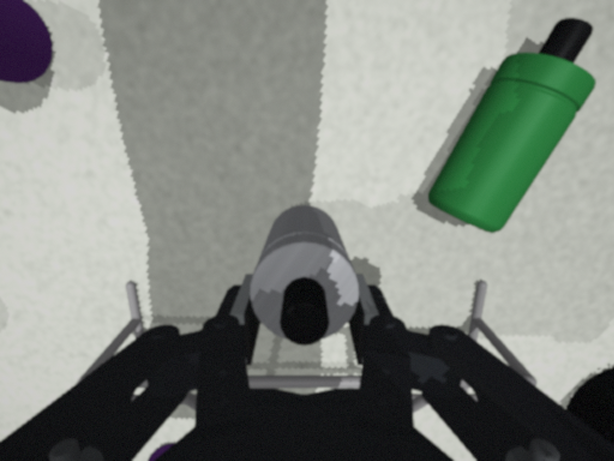

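Emit:
jog_arm(
  deltas=[
    {"x":0,"y":0,"z":-1.3,"twist":0,"fingers":0.2},
    {"x":0,"y":0,"z":-2.6,"twist":0,"fingers":0.2},
    {"x":0,"y":0,"z":-4,"twist":0,"fingers":0.2},
    {"x":0,"y":0,"z":-4,"twist":0,"fingers":0.2},
  ],
)

```text
time: 16.05
ee_pos: [0.4181, 0.2013, 0.0677]
tcp_rot: [-2.8, 89.5, 24.8]
wrist_force: [0.1, -0.1, -0.7]
opening: 0.0402
```

```bash
python3 st.py
```

```text
16.05 [0.4181 0.2013 0.0677] yaw(tool y) 117.61 tilt [0.0084 0.0039] q [ 25.7  -6.9 -21.7  74.7  -0.   -1.9] F [ 0.1 -0.1 -0.7] op 0.0402
```

Emit:
jog_arm(
  deltas=[
    {"x":0,"y":0,"z":-1.3,"twist":0,"fingers":0.2},
    {"x":0,"y":0,"z":-2.6,"twist":0,"fingers":0.2},
    {"x":0,"y":0,"z":-4,"twist":0,"fingers":0.2},
    {"x":0,"y":0,"z":-4,"twist":0,"fingers":0.2},
  ],
)

```text
time: 16.45
ee_pos: [0.4202, 0.2021, 0.0666]
tcp_rot: [-4.0, 89.1, 23.6]
wrist_force: [0.2, -1.8, 18.0]
opening: 0.0401
```

```bash
python3 st.py;  python3 - <<'E'
from h import *
c=viewer.camera('side'); save('s16',c['image'],(150,120,270,220),6)
c=viewer.camera('wrist'); save('w16',c['image'],s=1.2)
E
```

```text
16.45 [0.4202 0.2021 0.0666] yaw(tool y) 117.6 tilt [0.014  0.0061] q [ 25.7  -6.9 -21.8  74.3  -0.   -1.9] F [ 0.2 -1.8 18. ] op 0.0401
```

View pics/s16.png

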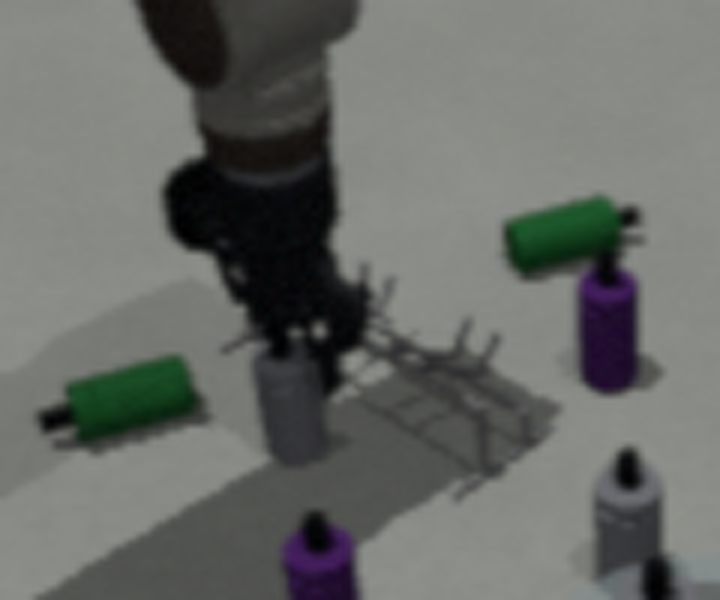

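View pics/w16.png

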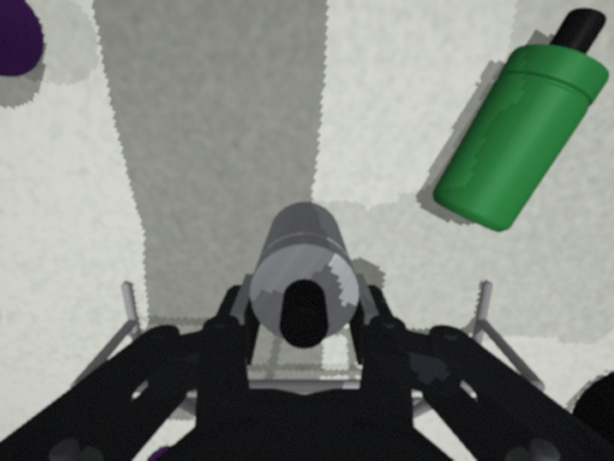

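Contact with the bench (18 N), bottle upright. Relax and release.

Emit:
jog_arm(
  deltas=[
    {"x":0,"y":0,"z":0.5,"twist":0,"fingers":0.2},
    {"x":0,"y":0,"z":0.5,"twist":0,"fingers":0.2},
    {"x":0,"y":0,"z":0.5,"twist":0,"fingers":0.5},
    {"x":0,"y":0,"z":0.5,"twist":0,"fingers":0.55},
    {"x":0,"y":0,"z":0.5,"twist":0,"fingers":0.6},
    {"x":0,"y":0,"z":0.5,"twist":0,"fingers":0.6},
  ],
)

```text
time: 17.15
ee_pos: [0.42, 0.202, 0.0669]
tcp_rot: [-4.0, 89.2, 23.6]
wrist_force: [-0.2, -0.2, 0.6]
opening: 0.0512
```

```bash
python3 st.py;  python3 - <<'E'
from h import *
c=viewer.camera('side'); save('s17',c['image'],(150,120,270,220),6)
c=viewer.camera('wrist'); save('w17',c['image'],s=1.2)
E
```

```text
17.15 [0.42   0.202  0.0669] yaw(tool y) 117.61 tilt [0.0135 0.0059] q [ 25.7  -6.9 -21.8  74.3  -0.   -1.9] F [-0.2 -0.2  0.6] op 0.0512
```

View pics/s17.png

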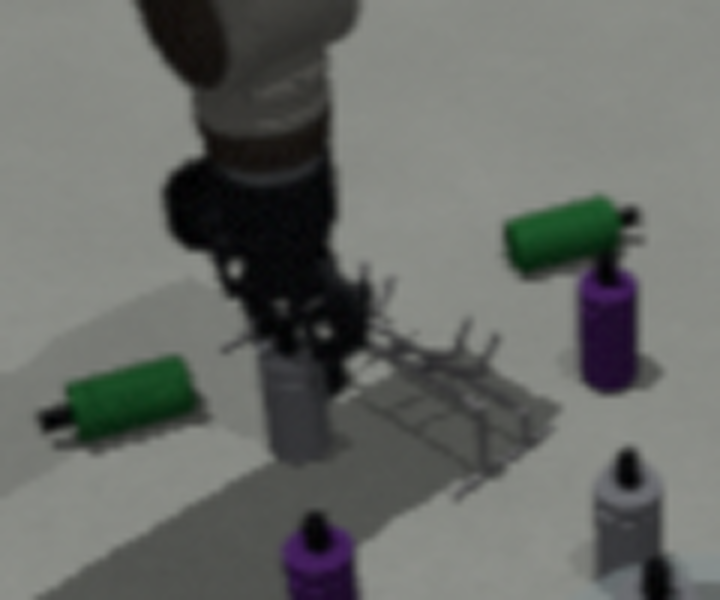

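View pics/w17.png

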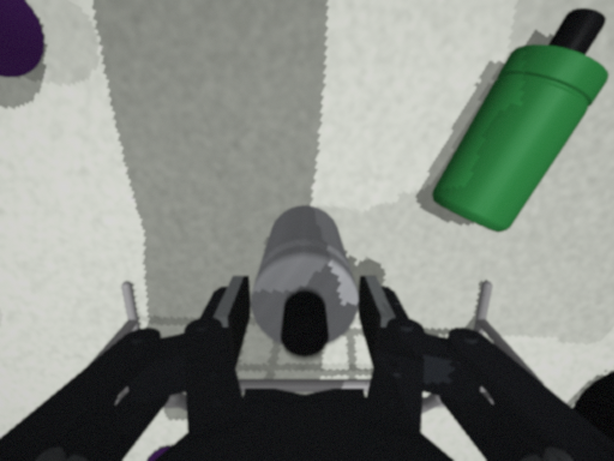

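Bottle stands free on the bench. Raise, turn to the packing yaw (138°) and locate its knob.

Emit:
jog_arm(
  deltas=[
    {"x":0,"y":0,"z":5,"twist":0,"fingers":0.75},
    {"x":0,"y":0,"z":25,"twist":0,"fingers":0.75},
    {"x":0,"y":0,"z":60,"twist":0,"fingers":0.75},
    {"x":0,"y":0,"z":95,"twist":8,"fingers":0.75},
    {"x":0,"y":0,"z":123,"twist":16,"fingers":0.75},
    {"x":0,"y":0,"z":123,"twist":20.6,"fingers":0.75},
    {"x":0,"y":0,"z":123,"twist":20.6,"fingers":0.75},
    {"x":0,"y":0,"z":123,"twist":20.6,"fingers":0.75},
  ],
)

```text
time: 18.05
ee_pos: [0.4199, 0.202, 0.1897]
tcp_rot: [-3.1, 89.2, 44.9]
wrist_force: [-0.1, -0.0, -0.0]
opening: 0.0641
```

```bash
python3 st.py; python3 snap.py w18
```

```text
18.05 [0.4199 0.202  0.1897] yaw(tool y) 138.06 tilt [0.0103 0.0102] q [ 25.5  -8.1  -9.2  88.1   0.3 -22.5] F [-0.1 -0.  -0. ] op 0.0641
18.05 [0.41992325 0.20197281 0.18970352] [-3.14663283 89.17014147 44.90904005] [-0.05186254 -0.01643327 -0.00130485] 0.06414831159158536
```

View pics/w18.png

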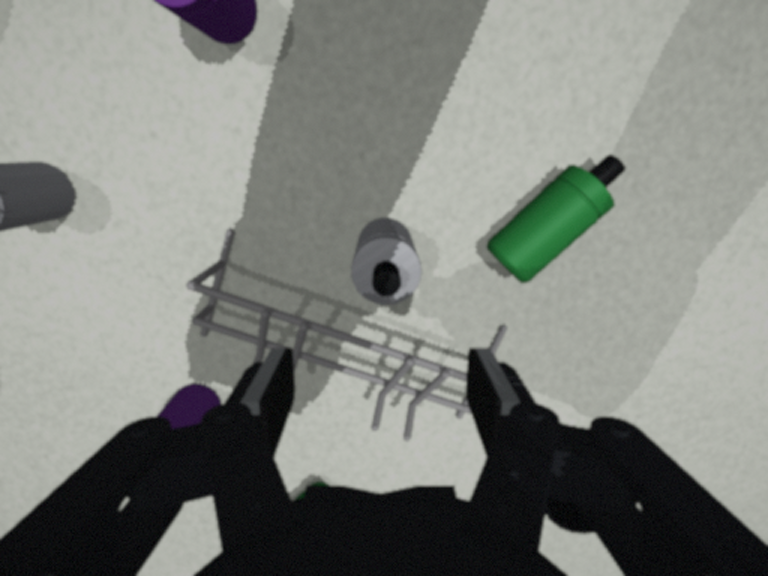

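```bash
cat > bot_fit.py <<'E'
from h import *
def overlay(n,c,o,x,y,z0,crop,s):
    x0,y0,x1,y1=crop; im=cv2.resize(c['image'][y0:y1,x0:x1],None,fx=s,fy=s,interpolation=cv2.INTER_CUBIC)
    th=np.linspace(0,2*np.pi,60)
    for z,r,col in [(.08,.021,(0,255,0)),(.102,.008,(255,0,0)),(.08,.008,(255,255,0))]:
        uv=(proj(c,np.c_[x+r*np.cos(th),y+r*np.sin(th),th*0+z+z0],o)-[x0,y0])*s; cv2.polylines(im,[np.int32(uv)],True,col,1)
    save(n,im)
E
python3 - <<'E'
from bot_fit import *
import pickle
c,o=pickle.load(open('w18.pkl','rb'));k=1/1.5
L=onz(c,386*k,270*k,.08,o); K=onz(c,386*k,283*k,.102,o); print(L,K)
x,y=L[:2]; overlay('w18c',c,o,x,y,0,(215,130,305,220),7)
E
```

```text
[0.41192455 0.19770644 0.08      ] [0.41275867 0.19818255 0.102     ]
```

View pics/w18c.png

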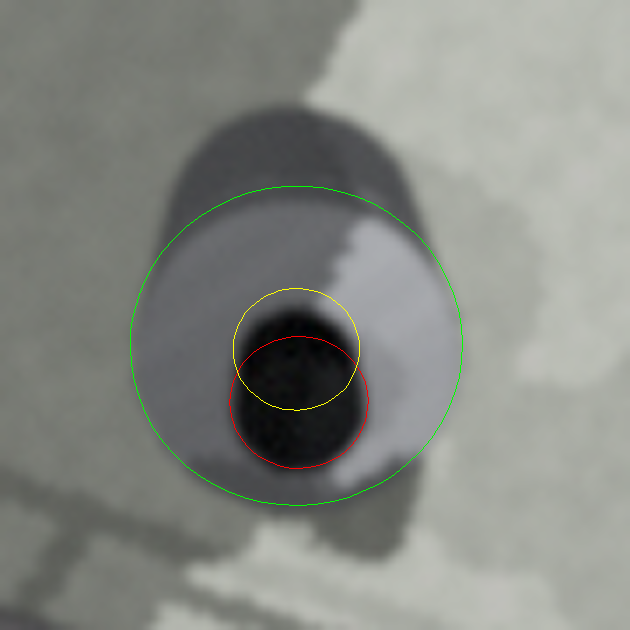

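```bash
python3 - <<'E'
from rack import *
import pickle
for n in ['w1','w2','w3','w4','w5','w6','w18']:
    c,o=pickle.load(open(n+'.pkl','rb')); print(n,c['fovy'],c['cx'],c['cy'],np.array(c['tool_from_camera'])[:3,3],o['ee_pos'],o['tcp_rot'])
    im=cv2.resize(c['image'],None,fx=1.5,fy=1.5)
    for z,x in ((.0598,0),(.0323,.0393)):
        uv=proj(c,T(p,[[x,-.118,z],[x,.118,z]]),o)*1.5; cv2.polylines(im,[np.int32(uv)],False,(255,0,0),1)
    save('ov_'+n,im)
E
```

```text
w1 69.86722406222113 253.1541621086482 189.03476173038743 [-0.12512496  0.00125928 -0.07655522] [ 0.54000398 -0.27940035  0.35723831] [-116.01698871   89.89533513  153.98094339]
w2 69.86722406222113 253.1541621086482 189.03476173038743 [-0.12512556  0.00126236 -0.07654936] [ 0.56969901 -0.06179146  0.30034187] [-106.5186482    89.88330643  163.75018599]
w3 69.86722406222113 253.1541621086482 189.03476173038743 [-1.25121211e-01  4.60291884e-06 -7.73384961e-02] [0.46999347 0.13650573 0.30136193] [-152.91912009   89.90154707   53.43372683]
w4 69.86722406222113 253.1541621086482 189.03476173038743 [-1.25122947e-01  7.87839771e-05 -7.73368803e-02] [0.45456656 0.25598012 0.15176741] [-94.42867625  89.18894725 114.69467931]
w5 69.86722406222113 253.1541621086482 189.03476173038743 [-1.25121158e-01  8.08572876e-05 -7.73361512e-02] [0.45286393 0.25809537 0.14297112] [-96.65596025  88.49047456 112.31797261]
w6 69.86722406222113 253.1541621086482 189.03476173038743 [-0.12511801  0.00016376 -0.07454596] [0.44339188 0.27175531 0.18642196] [-24.24871566  89.7388327   -4.73996848]
w18 69.86722406222113 253.1541621086482 189.03476173038743 [-0.12510425 -0.00052219 -0.07464253] [0.41992325 0.20197281 0.18970352] [-3.14663283 89.17014147 44.90904005]
```

View pics/ov_w18.png

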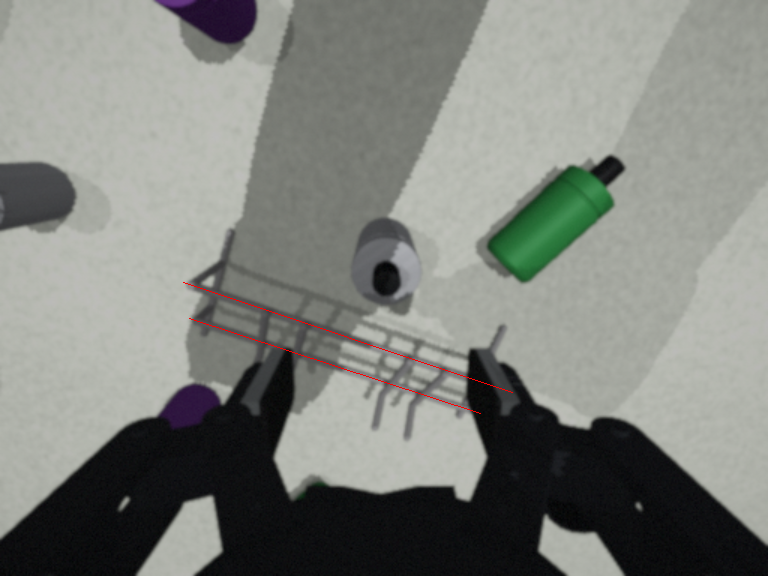

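View pics/ov_w4.png

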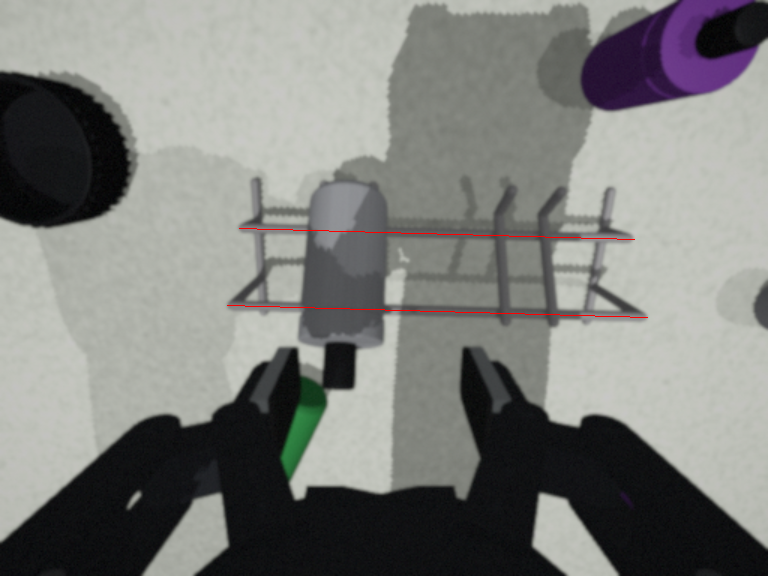

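```bash
python3 - <<'E'
from rack import *
import pickle
c,o=pickle.load(open('w18.pkl','rb'))
im=cv2.resize(c['image'][120:300,110:350],None,fx=3.3,fy=3.3,interpolation=cv2.INTER_CUBIC)
def L(P,col=(255,0,0)):
    uv=(proj(c,T(p,np.array(P)/1e3),o)-[110,120])*3.3; cv2.polylines(im,[np.int32(uv)],False,col,1)
L([[0,-118,59.8],[0,118,59.8]]);L([[39.3,-118,32.3],[39.3,118,32.3]])
for y in (-63,-37,37,63): L([[-1.6,y,68],[49.2,y,32.5]],(255,255,0))
save('w18d',im)
g=c['image'].astype(int).sum(2)
r=180; print(g[r,225:292].tolist()); print(g[189,240:280].tolist())
E
```

```text
[356, 351, 351, 344, 348, 354, 353, 354, 342, 323, 311, 310, 310, 306, 304, 294, 302, 301, 302, 301, 305, 301, 292, 245, 142, 51, 26, 30, 39, 44, 36, 10, 33, 45, 32, 26, 44, 21, 30, 79, 200, 340, 420, 438, 440, 451, 463, 476, 480, 483, 481, 481, 479, 476, 467, 460, 468, 493, 503, 500, 499, 500, 507, 518, 543, 559, 566]
[294, 296, 290, 294, 289, 287, 292, 249, 171, 78, 49, 43, 43, 40, 38, 49, 49, 57, 73, 79, 70, 74, 76, 77, 76, 87, 164, 303, 397, 421, 434, 454, 474, 475, 477, 474, 473, 472, 468, 483]
```

View pics/w18d.png

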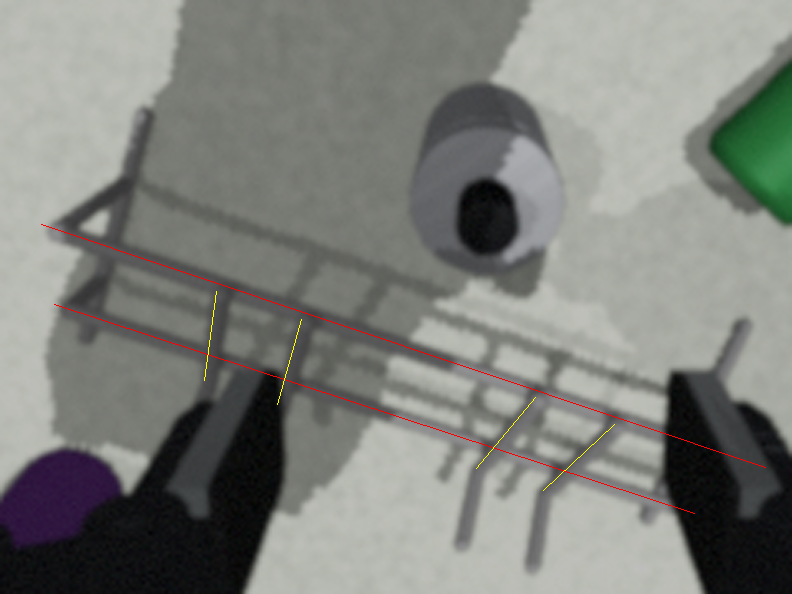

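Emit:
jog_arm(
  deltas=[
    {"x":-8,"y":-4,"z":-10,"twist":0,"fingers":0.5},
    {"x":-8,"y":-4,"z":-30,"twist":0,"fingers":0.45},
    {"x":-8,"y":-4,"z":-55,"twist":0,"fingers":0.45},
    {"x":-8,"y":-4,"z":-60,"twist":0,"fingers":0.45},
    {"x":-8,"y":-4,"z":-60,"twist":0,"fingers":0.45},
  ],
)

```text
time: 18.6
ee_pos: [0.4111, 0.1976, 0.1286]
tcp_rot: [1.3, 89.3, 49.3]
wrist_force: [0.1, -0.7, -0.0]
opening: 0.0387
```

```bash
python3 st.py; python3 snap.py w19
```

```text
18.6 [0.4111 0.1976 0.1286] yaw(tool y) 138.02 tilt [0.0078 0.009 ] q [ 25.5  -9.2 -16.9  81.7   0.3 -22.5] F [ 0.1 -0.7 -0. ] op 0.0387
18.6 [0.41113886 0.19762857 0.12858942] [ 1.25069464 89.31836884 49.26836705] [ 0.12818947 -0.66902282 -0.0021578 ] 0.03867783340658772
```

View pics/w19.png

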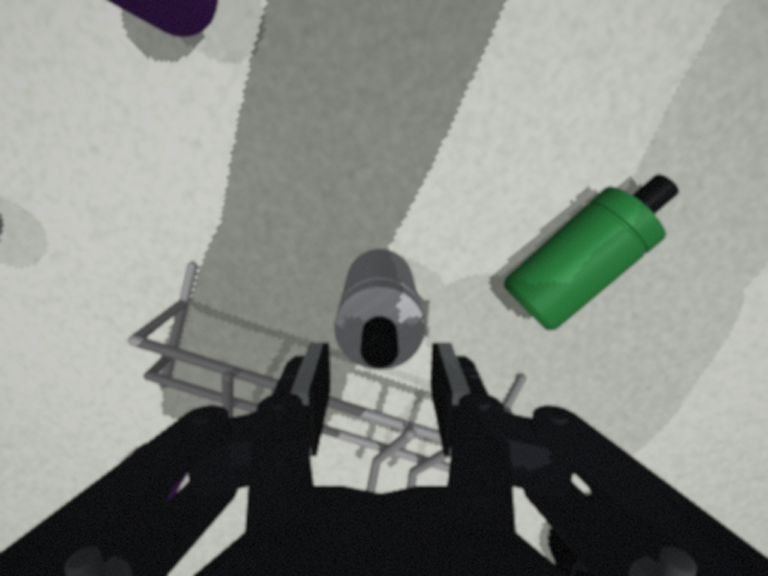

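```bash
python3 - <<'E'
from bot_fit import *
import pickle
c,o=pickle.load(open('w19.pkl','rb'));e=o['ee_pos']
print((proj(c,[[e[0],e[1],.102],[e[0],e[1],.08],[e[0],e[1],0],e+[0,0,-.017]],o)*1.5).round(1))
overlay('w19c',c,o,e[0],e[1],0,(200,160,310,260),6)
E
```

```text
[[381.  347.7]
 [380.9 325.7]
 [380.5 275. ]
 [381.1 359.1]]
```

View pics/w19c.png

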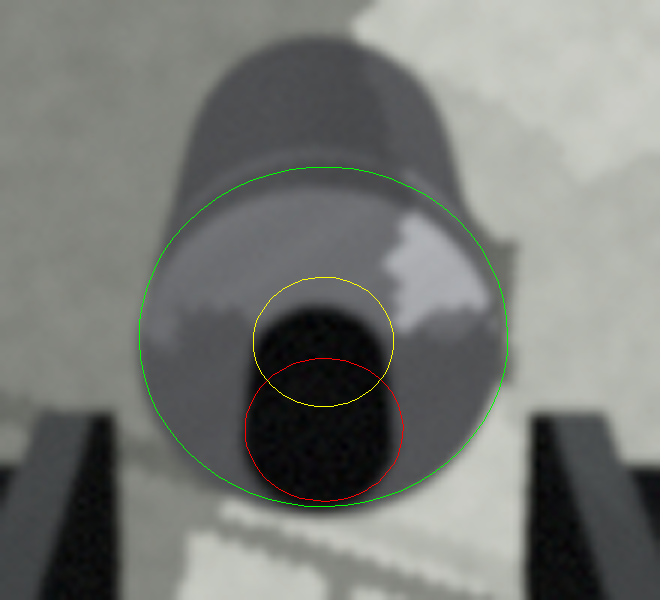

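Emit:
jog_arm(
  deltas=[
    {"x":0.5,"y":0.5,"z":-10,"twist":0,"fingers":0.42},
    {"x":0.5,"y":0.5,"z":-20,"twist":0,"fingers":0.42},
    {"x":0.5,"y":0.5,"z":-27.5,"twist":0,"fingers":0.42},
    {"x":0.5,"y":0.5,"z":-27.5,"twist":0,"fingers":0.42},
    {"x":0.5,"y":0.5,"z":-27.5,"twist":0,"fingers":0.25},
    {"x":0.5,"y":0.5,"z":-27.5,"twist":0,"fingers":0.1},
    {"x":0.5,"y":0.5,"z":-27.5,"twist":0,"fingers":0.05},
    {"x":0.5,"y":0.5,"z":-27.5,"twist":0,"fingers":0.05},
    {"x":0.5,"y":0.5,"z":-27.5,"twist":0,"fingers":0.05},
  ],
  grip_force=40,
)

```text
time: 19.55
ee_pos: [0.4124, 0.1985, 0.1025]
tcp_rot: [-2.6, 89.2, 45.4]
wrist_force: [0.2, 0.3, 1.9]
opening: 0.0142
```

```bash
python3 st.py; python3 snap.py w20
```

```text
19.55 [0.4124 0.1985 0.1025] yaw(tool y) 138.03 tilt [0.0099 0.01  ] q [ 25.5  -8.8 -19.5  78.6   0.3 -22.5] F [0.2 0.3 1.9] op 0.0142
19.55 [0.41236807 0.19847656 0.10251193] [-2.6483682  89.19109579 45.38267544] [0.20285851 0.31424078 1.90846546] 0.014187571351305947
```

View pics/w20.png

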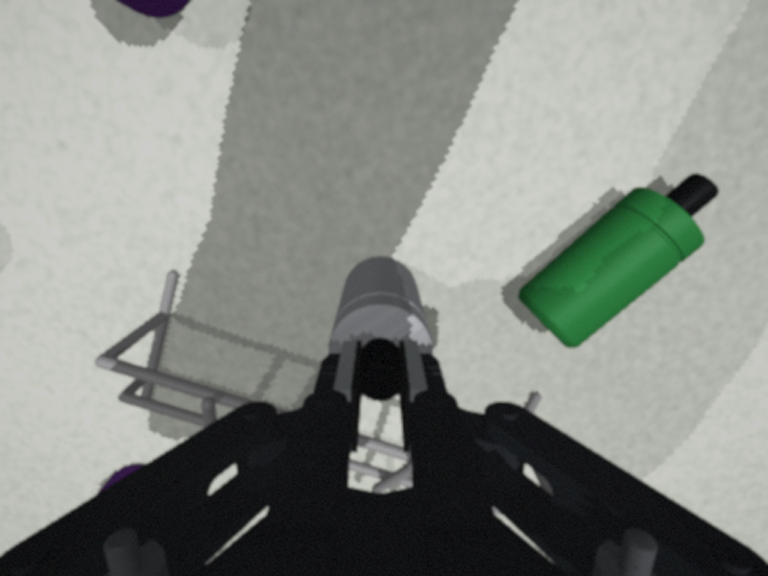

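Knob gripped (opening 14 mm), centred in pads. Lift and carry towards the desiccator.

Emit:
jog_arm(
  deltas=[
    {"x":0,"y":0,"z":5,"twist":0,"fingers":0.05},
    {"x":0,"y":0,"z":20,"twist":0,"fingers":0.05},
    {"x":0,"y":0,"z":50,"twist":0,"fingers":0.05},
    {"x":0,"y":0,"z":85,"twist":0,"fingers":0.05},
    {"x":5,"y":-20,"z":120,"twist":0,"fingers":0.05},
    {"x":15,"y":-50,"z":155,"twist":0,"fingers":0.05},
    {"x":25,"y":-85,"z":180,"twist":0,"fingers":0.05},
    {"x":38,"y":-125,"z":195,"twist":0,"fingers":0.05},
    {"x":52,"y":-168,"z":200,"twist":0,"fingers":0.05},
    {"x":66,"y":-212,"z":200,"twist":0,"fingers":0.05},
  ],
)

```text
time: 20.6
ee_pos: [0.4788, -0.0152, 0.3049]
tcp_rot: [-10.4, 89.1, 37.7]
wrist_force: [0.9, -0.0, -0.9]
opening: 0.014
```

```bash
python3 st.py
```

```text
20.6 [ 0.4788 -0.0152  0.3049] yaw(tool y) 138.06 tilt [0.013 0.01 ] q [ -2.2  -3.8   7.6 100.7   0.6 -50.2] F [ 0.9 -0.  -0.9] op 0.014
```

Emit:
jog_arm(
  deltas=[
    {"x":14,"y":-45,"z":0,"twist":0,"fingers":0.05},
    {"x":28,"y":-90,"z":0,"twist":0,"fingers":0.05},
    {"x":42,"y":-135,"z":0,"twist":0,"fingers":0.05},
    {"x":54,"y":-175,"z":0,"twist":0,"fingers":0.05},
    {"x":61.5,"y":-197.5,"z":0,"twist":0,"fingers":0.05},
    {"x":61.5,"y":-197.5,"z":0,"twist":0,"fingers":0.05},
    {"x":61.5,"y":-197.5,"z":0,"twist":0,"fingers":0.05},
    {"x":61.5,"y":-197.5,"z":0,"twist":0,"fingers":0.05},
  ],
)

```text
time: 21.4
ee_pos: [0.54, -0.2117, 0.3057]
tcp_rot: [-11.6, 89.0, 36.5]
wrist_force: [-0.6, 0.2, -1.0]
opening: 0.0145
```

```bash
python3 st.py; python3 snap.py w21; python3 - <<'E'
from h import *
import pickle
for n,cr in (('side',(225,170,325,300)),('scene',(150,60,260,180))):
    c=viewer.camera(n); pickle.dump(c,open(n+'21.pkl','wb')); save(n+'21',c['image'],cr,5)
E
```

```text
21.4 [ 0.54   -0.2117  0.3057] yaw(tool y) 138.1 tilt [0.0135 0.01  ] q [-21.8  10.6  22.8 101.7   0.8 -69.9] F [-0.6  0.2 -1. ] op 0.0145
21.4 [ 0.54004077 -0.21174467  0.30573425] [-11.5537296   89.03649734  36.54895226] [-0.6196158   0.21187358 -1.03930105] 0.014542312183072831
```

View pics/w21.png

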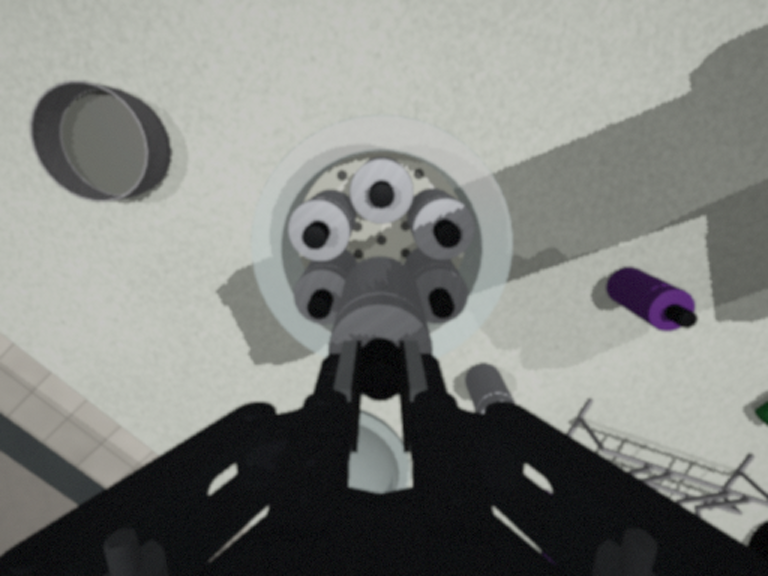

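View pics/side21.png

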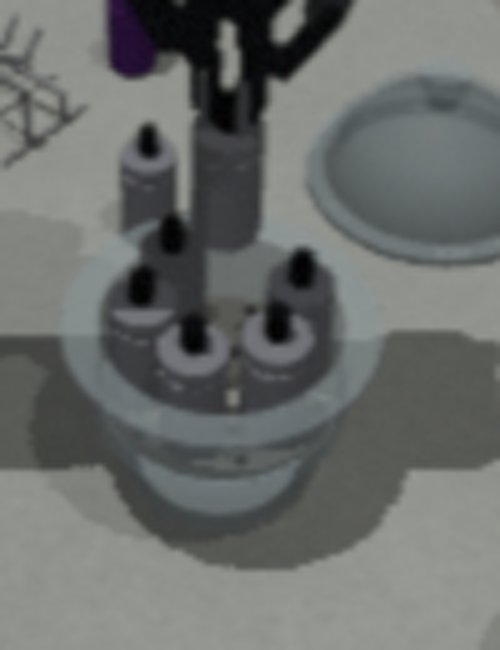

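View pics/scene21.png

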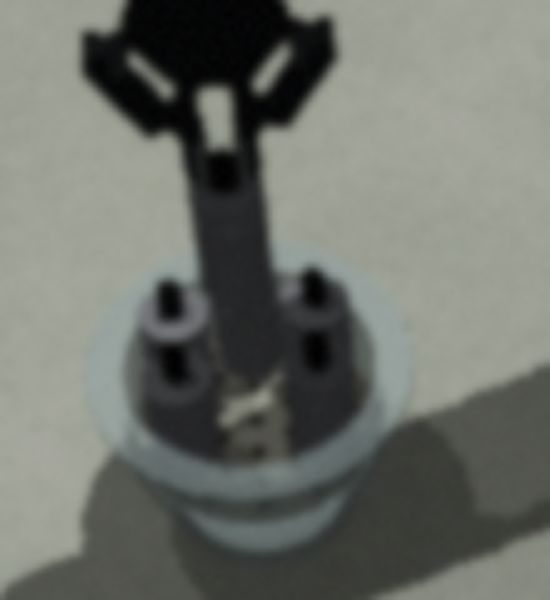

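```bash
cat > des.py <<'E'
import sys
from h import *
import pickle
def draw_des(name,c,o,p,yaw,crop=(150,65,350,255),s=4,extra=[]):
    x0,y0,x1,y1=crop
    im=cv2.resize(c['image'][y0:y1,x0:x1],None,fx=s,fy=s,interpolation=cv2.INTER_CUBIC)
    th=np.linspace(0,2*np.pi,80)
    def draw(cx,cy,rr,z,col):
        uv=(proj(c,np.c_[cx+rr*np.cos(th),cy+rr*np.sin(th),th*0+z],o)-[x0,y0])*s
        cv2.polylines(im,[np.int32(uv)],True,col,1)
    draw(p[0],p[1],.098,.13,(255,0,0));draw(p[0],p[1],.075,.13,(255,0,0));draw(p[0],p[1],.075,.075,(255,255,0))
    for k in range(1,6):
        a=np.radians(yaw+60*k); m=p[0]+.048*np.cos(a),p[1]+.048*np.sin(a)
        draw(*m,.021,.155,(0,255,0));draw(*m,.008,.177,(0,255,255))
    for e in extra: draw(*e)
    save(name,im)
E
python3 - <<'E'
from des import *
c,o=pickle.load(open('w21.pkl','rb'))
draw_des('w21d',c,o,(.5404,-.2126),48.2)
E
```

```text
(no output)
```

View pics/w21d.png

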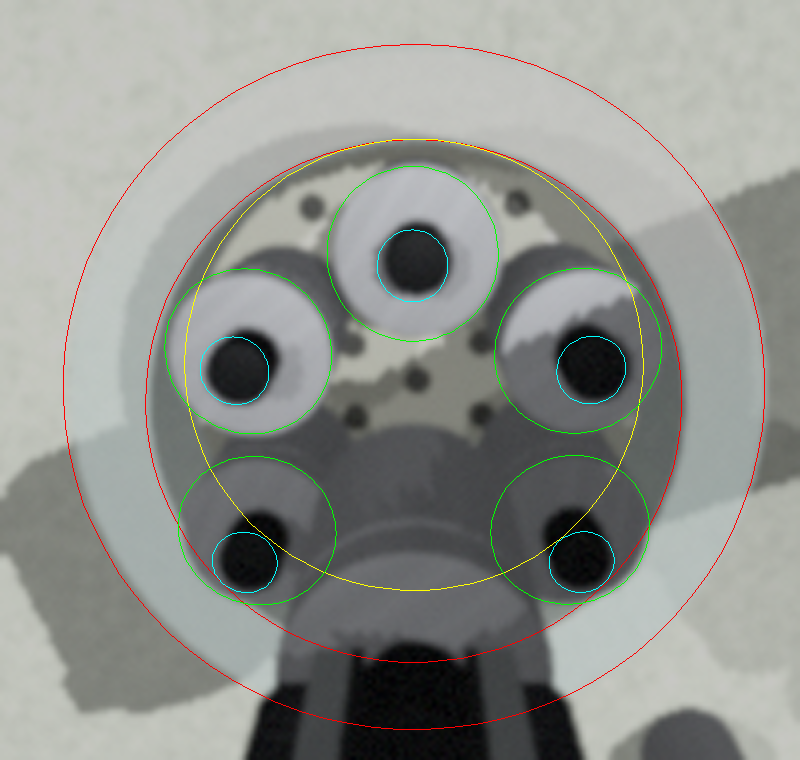

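```bash
python3 - <<'E'
from des import *
c,o=pickle.load(open('w21.pkl','rb')); e=o['ee_pos']; z0=e[2]-.1025
x,y=e[:2]
draw_des('w21e',c,o,(.5404,-.2126),48.2,extra=[(x,y,.018,z0,(255,0,255)),(x,y,.021,z0+.08,(255,0,255)),(x,y,.021,z0+.004,(255,128,0)),(x,y,.021,z0+.067,(255,128,0))])
E
```

```text
(no output)
```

View pics/w21e.png

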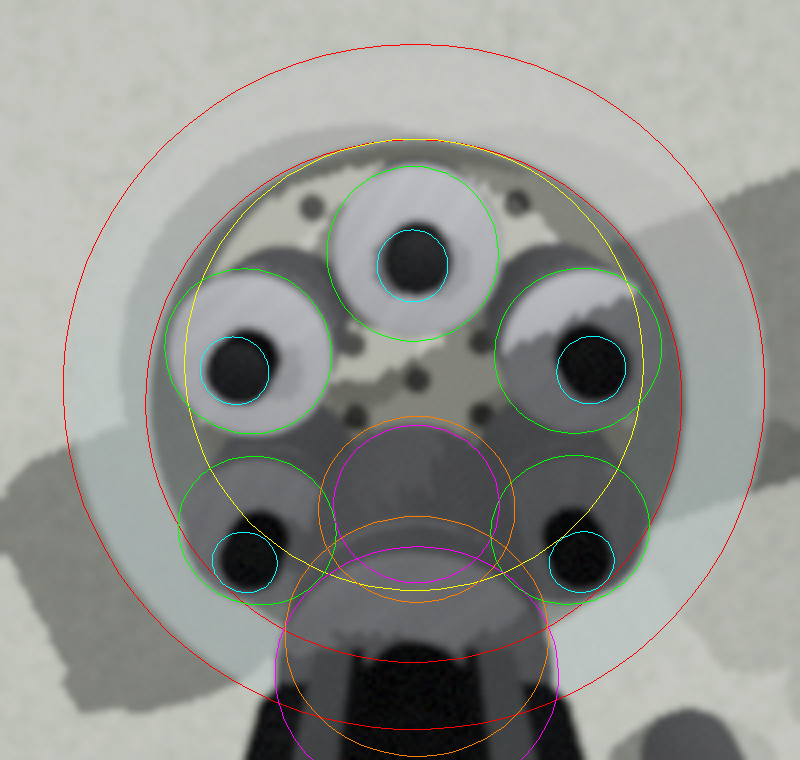

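```bash
python3 - <<'E'
from des import *
c,o=pickle.load(open('w21.pkl','rb'))
print(onz(c,150+417/4,65+380/4,.075,o))
for u,v in [(312,207),(518,204),(480,342),(352,343),(357,417),(481,415)]: print(onz(c,150+u/4,65+v/4,.075,o).round(4))
E
```

```text
[ 0.53977681 -0.21178196  0.075     ]
[ 0.5275 -0.2747  0.075 ]
[ 0.479  -0.2323  0.075 ]
[ 0.5162 -0.2075  0.075 ]
[ 0.5473 -0.235   0.075 ]
[ 0.5629 -0.2158  0.075 ]
[ 0.5319 -0.1888  0.075 ]
```

Held bottle overlays vertical and centred on the TCP, and the plate's centre hole agrees within 1 mm. Lowering.

Emit:
jog_arm(
  deltas=[
    {"x":0,"y":-0.4,"z":-10,"twist":0,"fingers":0.05},
    {"x":0,"y":-0.4,"z":-25,"twist":0,"fingers":0.05},
    {"x":0,"y":-0.4,"z":-40,"twist":0,"fingers":0.05},
    {"x":0,"y":-0.4,"z":-55,"twist":0,"fingers":0.05},
    {"x":0,"y":-0.4,"z":-65,"twist":0,"fingers":0.05},
    {"x":0,"y":-0.4,"z":-70,"twist":0,"fingers":0.05},
    {"x":0,"y":-0.4,"z":-70,"twist":0,"fingers":0.05},
  ],
)

```text
time: 22.25
ee_pos: [0.5399, -0.2118, 0.2351]
tcp_rot: [-10.1, 89.1, 38.1]
wrist_force: [-0.3, -0.2, -0.4]
opening: 0.0141
```

```bash
python3 st.py; python3 snap.py w22;  python3 - <<'E'
from des import *
c,o=pickle.load(open('w22.pkl','rb')); e=o['ee_pos']; z0=e[2]-.1025
x,y=e[:2]
draw_des('w22e',c,o,(.5402,-.2122),48.2,crop=(130,110,370,290),s=3.3,extra=[(x,y,.018,z0,(255,0,255)),(x,y,.021,z0+.08,(255,0,255))])
E
```

```text
22.25 [ 0.5399 -0.2118  0.2351] yaw(tool y) 138.15 tilt [0.0129 0.0101] q [-21.8   8.4  12.4  93.5   0.8 -69.9] F [-0.3 -0.2 -0.4] op 0.0141
22.25 [ 0.53990145 -0.21177084  0.23505047] [-10.06011727  89.05861827  38.08749524] [-0.25843361 -0.16899529 -0.37711582] 0.014109605353546887
```

View pics/w22e.png

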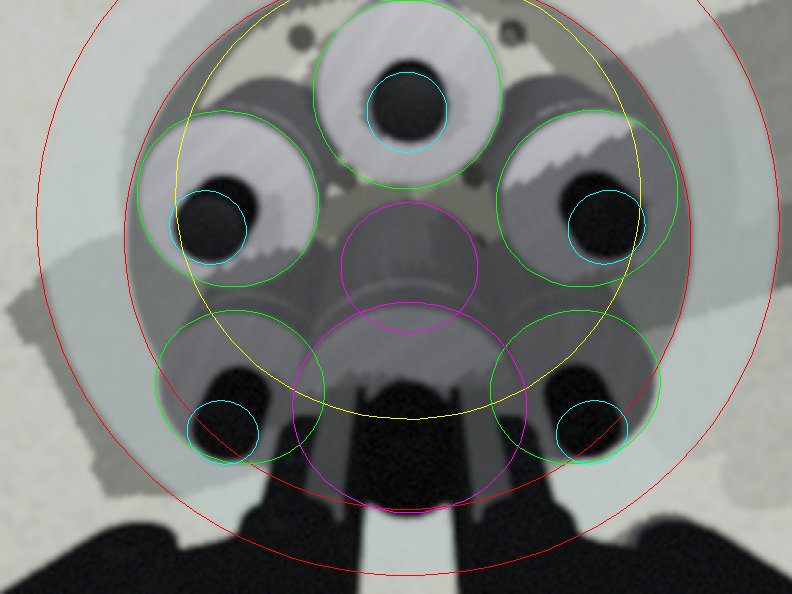

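Emit:
jog_arm(
  deltas=[
    {"x":0.2,"y":-0.4,"z":-12,"twist":0,"fingers":0.05},
    {"x":0.2,"y":-0.4,"z":-24,"twist":0,"fingers":0.05},
    {"x":0.2,"y":-0.4,"z":-36,"twist":0,"fingers":0.05},
    {"x":0.2,"y":-0.4,"z":-45,"twist":0,"fingers":0.05},
    {"x":0.2,"y":-0.4,"z":-50,"twist":0,"fingers":0.05},
    {"x":0.2,"y":-0.4,"z":-52,"twist":0,"fingers":0.05},
    {"x":0.2,"y":-0.4,"z":-52,"twist":0,"fingers":0.05},
  ],
)

```text
time: 23.0
ee_pos: [0.5403, -0.2123, 0.1837]
tcp_rot: [-12.4, 89.0, 35.8]
wrist_force: [-0.7, -0.3, -0.0]
opening: 0.0138
```

```bash
python3 st.py; python3 snap.py w23
```

```text
23.0 [ 0.5403 -0.2123  0.1837] yaw(tool y) 138.15 tilt [0.0137 0.0098] q [-21.8   7.8   6.   87.7   0.8 -70. ] F [-0.7 -0.3 -0. ] op 0.0138
23.0 [ 0.54025699 -0.21226956  0.18368771] [-12.39699332  89.03584799  35.75094925] [-0.69967088 -0.32001978 -0.03803567] 0.013809482170992517
```

View pics/w23.png

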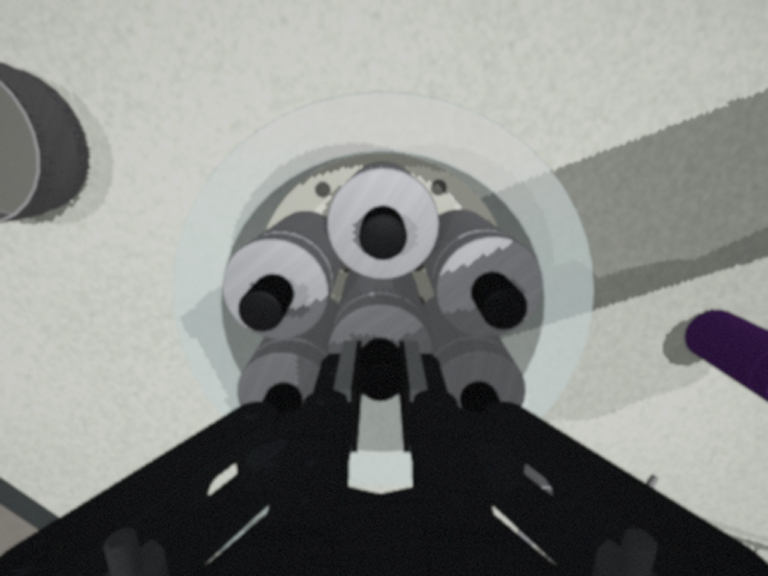

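Emit:
jog_arm(
  deltas=[
    {"x":0,"y":0,"z":-1.5,"twist":0,"fingers":0.05},
    {"x":0,"y":0,"z":-3,"twist":0,"fingers":0.05},
    {"x":0,"y":0,"z":-4.5,"twist":0,"fingers":0.05},
    {"x":0,"y":0,"z":-5,"twist":0,"fingers":0.05},
    {"x":0,"y":0,"z":-5,"twist":0,"fingers":0.05},
  ],
)

```text
time: 23.55
ee_pos: [0.5403, -0.2123, 0.179]
tcp_rot: [-13.4, 89.0, 34.8]
wrist_force: [0.3, -0.1, -0.4]
opening: 0.0137
```

```bash
python3 st.py
```

```text
23.55 [ 0.5403 -0.2123  0.179 ] yaw(tool y) 138.14 tilt [0.014  0.0097] q [-21.8   7.8   5.4  87.1   0.8 -70. ] F [ 0.3 -0.1 -0.4] op 0.0137
```

Emit:
jog_arm(
  deltas=[
    {"x":0,"y":0,"z":-0.7,"twist":0,"fingers":0.05},
    {"x":0,"y":0,"z":-1.4,"twist":0,"fingers":0.05},
    {"x":0,"y":0,"z":-1.8,"twist":0,"fingers":0.05},
    {"x":0,"y":0,"z":-1.8,"twist":0,"fingers":0.05},
  ],
)

```text
time: 23.95
ee_pos: [0.5405, -0.2124, 0.1776]
tcp_rot: [-15.7, 89.0, 32.4]
wrist_force: [0.7, -0.4, 1.9]
opening: 0.0138
```

```bash
python3 st.py
```

```text
23.95 [ 0.5405 -0.2124  0.1776] yaw(tool y) 138.14 tilt [0.0148 0.0094] q [-21.8   7.7   5.3  86.9   0.8 -70. ] F [ 0.7 -0.4  1.9] op 0.0138
```

Touched the plate at 0.1776 with about 2 N. Release gently at the knob and rise.

Emit:
jog_arm(
  deltas=[
    {"x":0,"y":0,"z":0,"twist":0,"fingers":0.2},
    {"x":0,"y":0,"z":0,"twist":0,"fingers":0.25},
    {"x":0,"y":0,"z":0,"twist":0,"fingers":0.3},
    {"x":0,"y":0,"z":0,"twist":0,"fingers":0.3},
    {"x":0,"y":0,"z":0,"twist":0,"fingers":0.3},
  ],
)

```text
time: 24.45
ee_pos: [0.5405, -0.2124, 0.1775]
tcp_rot: [-15.1, 89.0, 33.0]
wrist_force: [-0.1, 0.1, -0.3]
opening: 0.0255
```

```bash
python3 st.py;python3 snap.py w24
```

```text
24.45 [ 0.5405 -0.2124  0.1775] yaw(tool y) 138.14 tilt [0.0146 0.0095] q [-21.8   7.8   5.3  86.9   0.8 -70. ] F [-0.1  0.1 -0.3] op 0.0255
24.45 [ 0.54047763 -0.21236025  0.17747774] [-15.0975195   89.00275208  33.04910706] [-0.14830647  0.06465155 -0.28799405] 0.025524004415693205
```

View pics/w24.png

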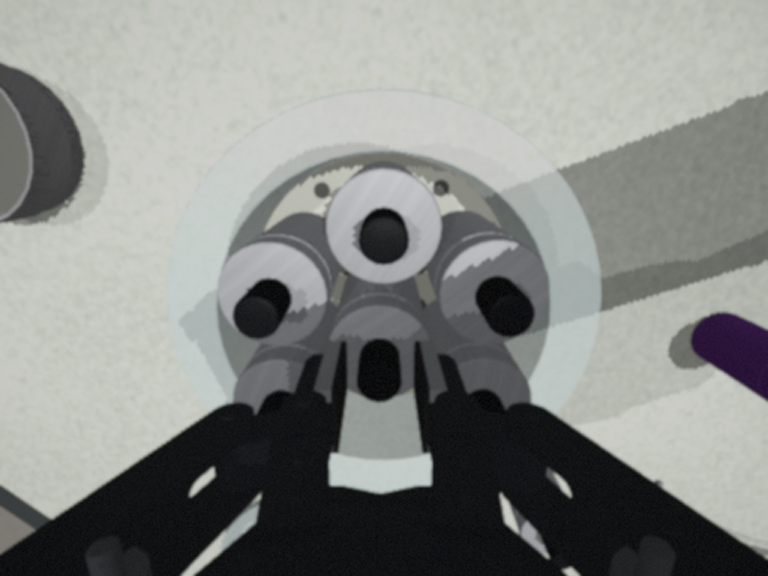

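Emit:
jog_arm(
  deltas=[
    {"x":0,"y":0,"z":10,"twist":0,"fingers":0.3},
    {"x":0,"y":0,"z":40,"twist":0,"fingers":0.3},
    {"x":3,"y":20,"z":70,"twist":0,"fingers":0.4},
    {"x":10,"y":65,"z":75,"twist":0,"fingers":0.45},
    {"x":17,"y":110,"z":70,"twist":0,"fingers":0.45},
    {"x":24,"y":155,"z":50,"twist":0,"fingers":0.45},
    {"x":30,"y":195,"z":20,"twist":0,"fingers":0.45},
    {"x":32.5,"y":213,"z":-10,"twist":0,"fingers":0.45},
    {"x":32.5,"y":213,"z":-30,"twist":0,"fingers":0.45},
    {"x":32.5,"y":213,"z":-30,"twist":0,"fingers":0.45},
  ],
)

```text
time: 25.5
ee_pos: [0.5718, 0.0014, 0.1452]
tcp_rot: [-5.8, 89.2, 42.4]
wrist_force: [-0.3, -0.0, 0.2]
opening: 0.0384
```

```bash
python3 st.py;python3 snap.py w25; python3 - <<'E'
from bot_fit import *
import pickle
c,o=pickle.load(open('w25.pkl','rb'));e=o['ee_pos']
overlay('w25c',c,o,.573,.001,0,(190,120,330,240),5)
E
```

```text
25.5 [0.5718 0.0014 0.1452] yaw(tool y) 138.22 tilt [0.0103 0.0095] q [ -0.1   6.5   0.4  83.2   0.5 -48.3] F [-0.3 -0.   0.2] op 0.0384
25.5 [0.57175599 0.00141441 0.14520193] [-5.80056927 89.19671266 42.42475942] [-0.32868462 -0.04384601  0.16145179] 0.03842577873630182
```

View pics/w25.png

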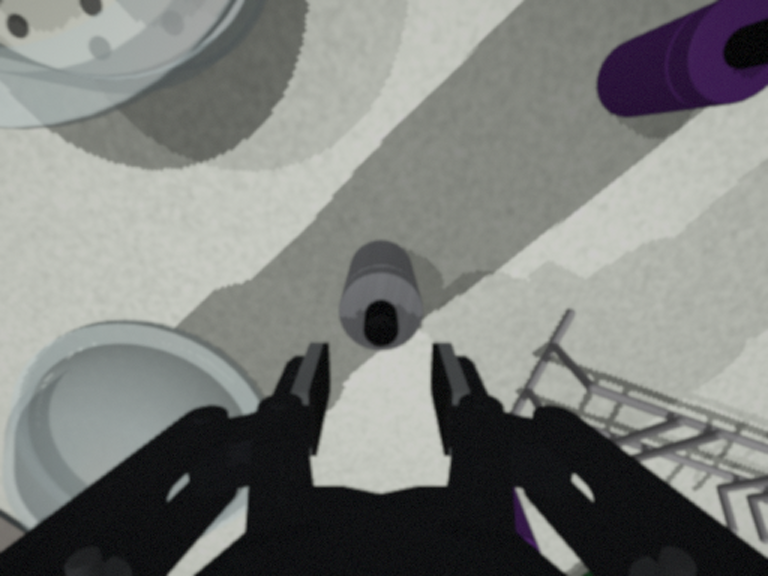

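View pics/w25c.png

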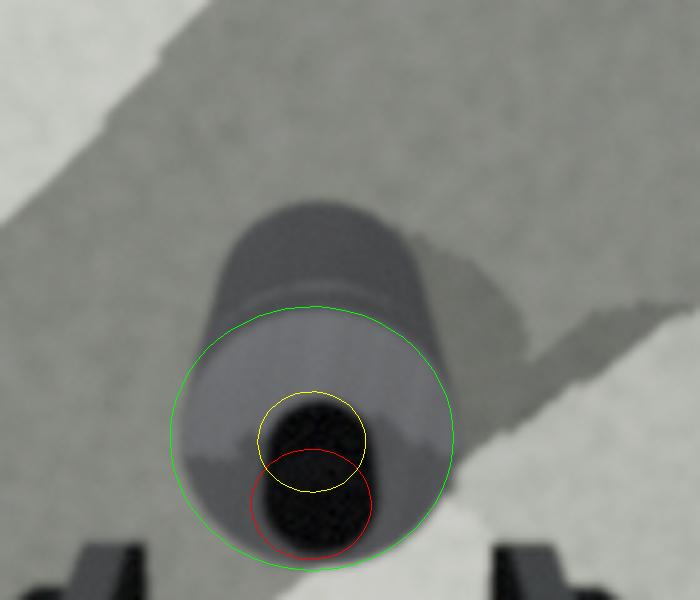

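Emit:
jog_arm(
  deltas=[
    {"x":0.3,"y":0.4,"z":-15,"twist":0,"fingers":0.42},
    {"x":0.3,"y":0.4,"z":-30,"twist":0,"fingers":0.42},
    {"x":0.3,"y":0.4,"z":-40,"twist":0,"fingers":0.42},
    {"x":0.3,"y":0.4,"z":-43.5,"twist":0,"fingers":0.42},
    {"x":0.3,"y":0.4,"z":-43.5,"twist":0,"fingers":0.25},
    {"x":0.3,"y":0.4,"z":-43.5,"twist":0,"fingers":0.1},
    {"x":0.3,"y":0.4,"z":-43.5,"twist":0,"fingers":0.05},
    {"x":0.3,"y":0.4,"z":-43.5,"twist":0,"fingers":0.05},
    {"x":0.3,"y":0.4,"z":-43.5,"twist":0,"fingers":0.05},
  ],
  grip_force=40,
)

```text
time: 26.45
ee_pos: [0.5729, 0.0013, 0.1041]
tcp_rot: [-13.0, 89.1, 35.1]
wrist_force: [0.4, 0.3, -1.5]
opening: 0.0143
```

```bash
python3 st.py;python3 snap.py w26
```

```text
26.45 [0.5729 0.0013 0.1041] yaw(tool y) 138.18 tilt [0.0133 0.0094] q [ -0.1   7.   -3.7  78.6   0.5 -48.3] F [ 0.4  0.3 -1.5] op 0.0143
26.45 [0.57290392 0.00127889 0.10405439] [-13.03036656  89.06721925  35.14757564] [ 0.39816464  0.31406826 -1.45206564] 0.014321982733693943
```

View pics/w26.png

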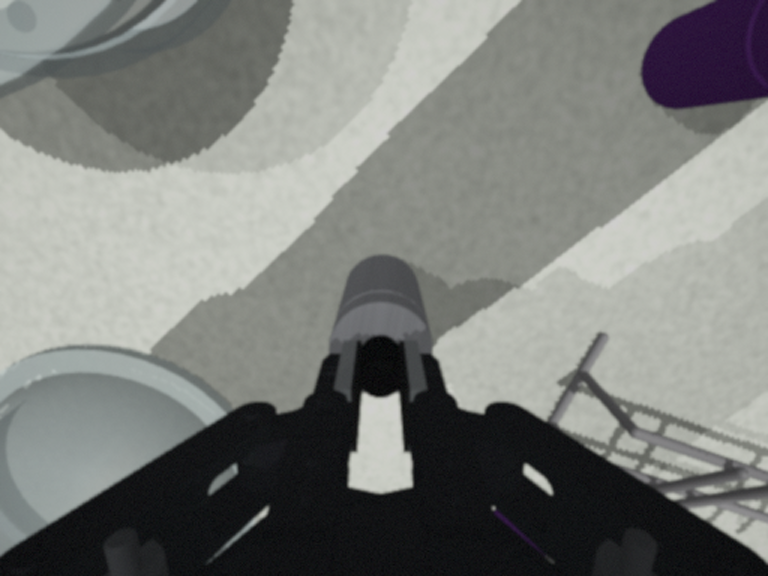

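Emit:
jog_arm(
  deltas=[
    {"x":0,"y":0,"z":5,"twist":0,"fingers":0.05},
    {"x":0,"y":0,"z":25,"twist":0,"fingers":0.05},
    {"x":0,"y":0,"z":60,"twist":0,"fingers":0.05},
    {"x":0,"y":0,"z":100,"twist":0,"fingers":0.05},
    {"x":0,"y":-10,"z":145,"twist":0,"fingers":0.05},
    {"x":0,"y":-25,"z":180,"twist":0,"fingers":0.05},
    {"x":0,"y":-60,"z":200,"twist":0,"fingers":0.05},
    {"x":0,"y":-105,"z":200,"twist":0,"fingers":0.05},
    {"x":0,"y":-145,"z":200,"twist":0,"fingers":0.05},
    {"x":0,"y":-170,"z":200,"twist":0,"fingers":0.05},
  ],
)

```text
time: 27.5
ee_pos: [0.5726, -0.1712, 0.3044]
tcp_rot: [-15.5, 89.1, 32.6]
wrist_force: [0.1, 0.6, -0.4]
opening: 0.0142
```

Emit:
jog_arm(
  deltas=[
    {"x":0,"y":-1,"z":0,"twist":0,"fingers":0.05},
    {"x":0,"y":-1,"z":0,"twist":0,"fingers":0.05},
    {"x":0,"y":-1,"z":0,"twist":0,"fingers":0.05},
  ],
)

```text
time: 27.8
ee_pos: [0.5727, -0.1714, 0.3047]
tcp_rot: [-15.4, 89.0, 32.7]
wrist_force: [0.2, 0.2, -1.2]
opening: 0.0141
```

```bash
python3 st.py;python3 snap.py w27;  python3 - <<'E'
from des import *
c,o=pickle.load(open('w27.pkl','rb')); e=o['ee_pos']; z0=e[2]-.1041
x,y=e[:2];m=(.5402,-.2122)
draw_des('w27e',c,o,m,48.2,crop=(130,10,370,250),s=3.2,extra=[(x,y,.018,z0,(255,0,255)),(x,y,.021,z0+.08,(255,0,255)),(*m,.021,.155,(0,255,0)),(*m,.008,.177,(0,255,255))])
E
```

```text
27.8 [ 0.5727 -0.1714  0.3047] yaw(tool y) 138.13 tilt [0.014 0.009] q [-17.   13.   25.5 101.9   0.7 -65.1] F [ 0.2  0.2 -1.2] op 0.0141
27.8 [ 0.57267964 -0.17141144  0.30471442] [-15.43672668  89.04530265  32.69718079] [ 0.22864369  0.21312596 -1.21935631] 0.014087078355243615
```

View pics/w27e.png

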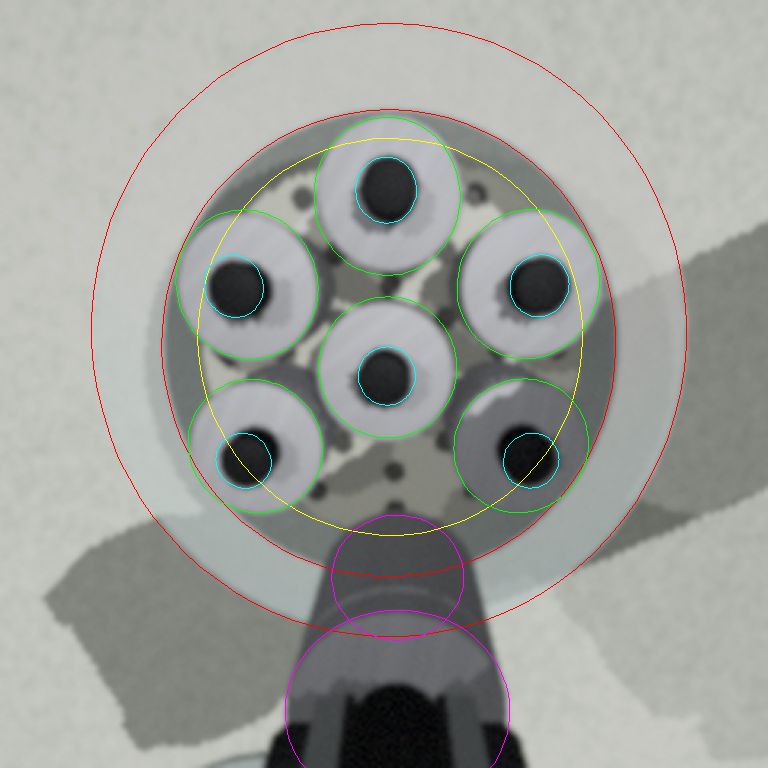

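All six placed bottles match the model. Target for the last: Δ(-0.5, -5) mm, then down.

Emit:
jog_arm(
  deltas=[
    {"x":-0.5,"y":-5,"z":0,"twist":0,"fingers":0.05},
    {"x":-0.5,"y":-5,"z":-15,"twist":0,"fingers":0.05},
    {"x":-0.5,"y":-5,"z":-35,"twist":0,"fingers":0.05},
    {"x":-0.5,"y":-5,"z":-55,"twist":0,"fingers":0.05},
    {"x":-0.5,"y":-5,"z":-70,"twist":0,"fingers":0.05},
    {"x":-0.5,"y":-5,"z":-75,"twist":0,"fingers":0.05},
    {"x":-0.5,"y":-5,"z":-75,"twist":0,"fingers":0.05},
  ],
)

```text
time: 28.55
ee_pos: [0.572, -0.1757, 0.2294]
tcp_rot: [-13.2, 89.1, 35.0]
wrist_force: [0.4, 0.4, -0.5]
opening: 0.0142
```

```bash
python3 st.py;python3 snap.py w28;  python3 - <<'E'
from des import *
c,o=pickle.load(open('w28.pkl','rb')); e=o['ee_pos']; z0=e[2]-.1041
x,y=e[:2];m=(.5402,-.2122);g=(.5722,-.1764)
draw_des('w28e',c,o,m,48.2,crop=(130,30,370,280),s=3.2,extra=[(x,y,.018,z0,(255,0,255)),(x,y,.021,z0+.08,(255,0,255)),(*m,.021,.155,(0,255,0)),(*g,.021,.155,(255,255,255))])
E
```

```text
28.55 [ 0.572  -0.1757  0.2294] yaw(tool y) 138.2 tilt [0.0132 0.0093] q [-17.4  10.8  14.5  93.1   0.7 -65.6] F [ 0.4  0.4 -0.5] op 0.0142
28.55 [ 0.57200675 -0.17568986  0.22944406] [-13.22698845  89.07503775  34.97719077] [ 0.42515177  0.41502814 -0.51077068] 0.014215326847637866
```

View pics/w28e.png

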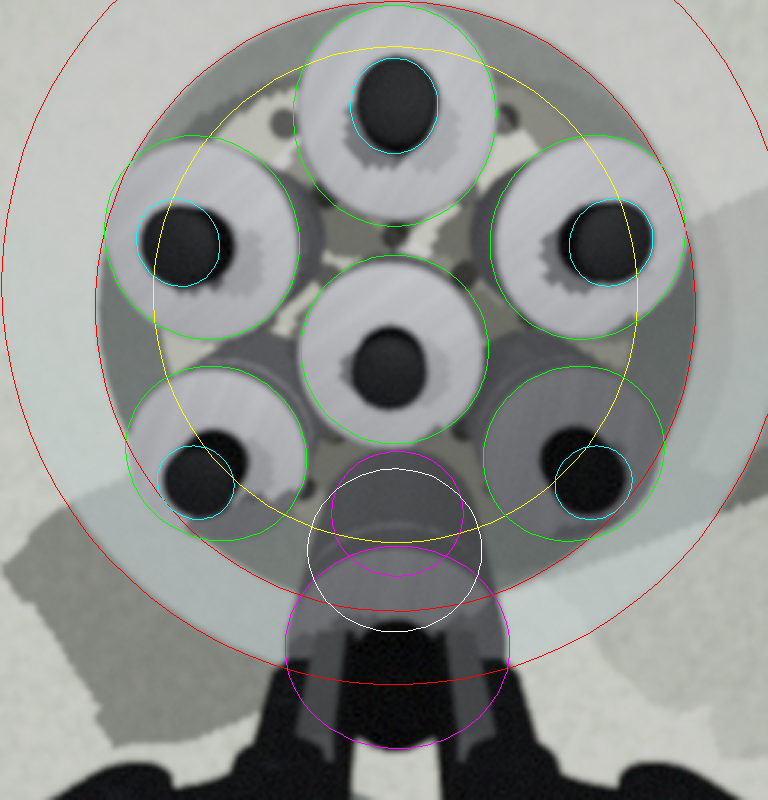

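Emit:
jog_arm(
  deltas=[
    {"x":0.1,"y":-0.5,"z":-10,"twist":0,"fingers":0.05},
    {"x":0.1,"y":-0.5,"z":-20,"twist":0,"fingers":0.05},
    {"x":0.1,"y":-0.5,"z":-30,"twist":0,"fingers":0.05},
    {"x":0.1,"y":-0.5,"z":-38,"twist":0,"fingers":0.05},
    {"x":0.1,"y":-0.5,"z":-43,"twist":0,"fingers":0.05},
    {"x":0.1,"y":-0.5,"z":-45,"twist":0,"fingers":0.05},
    {"x":0.1,"y":-0.5,"z":-45,"twist":0,"fingers":0.05},
  ],
)

```text
time: 29.3
ee_pos: [0.5723, -0.1763, 0.1851]
tcp_rot: [-15.9, 89.0, 32.3]
wrist_force: [0.2, 0.2, 0.0]
opening: 0.0139
```

```bash
python3 st.py;python3 snap.py w29
```

```text
29.3 [ 0.5723 -0.1763  0.1851] yaw(tool y) 138.19 tilt [0.0141 0.009 ] q [-17.5  10.3   8.9  88.    0.7 -65.6] F [0.2 0.2 0. ] op 0.0139
29.3 [ 0.572293   -0.17634611  0.18509605] [-15.86148817  89.04059118  32.33403325] [0.20156488 0.15886869 0.03110617] 0.013943120411443879
```

View pics/w29.png

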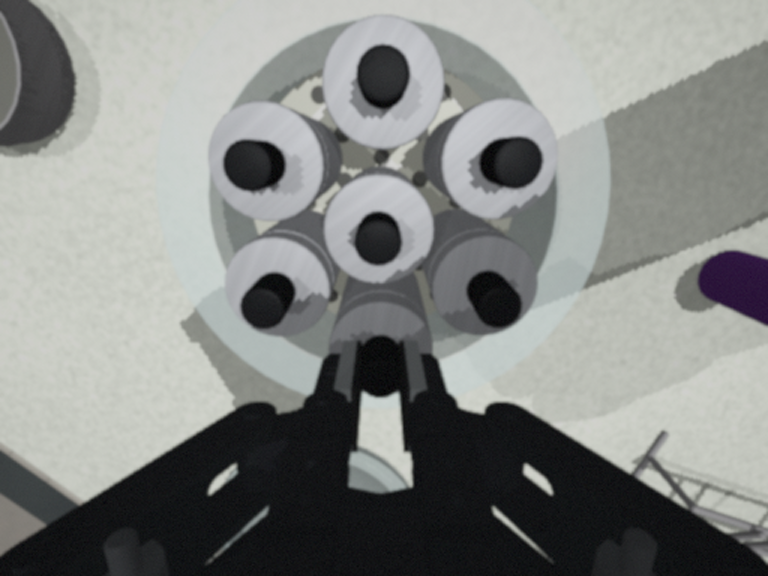

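Symmetric, with clear gaps and no side force. Final lowering.

Emit:
jog_arm(
  deltas=[
    {"x":0,"y":0,"z":-1.5,"twist":0,"fingers":0.05},
    {"x":0,"y":0,"z":-3,"twist":0,"fingers":0.05},
    {"x":0,"y":0,"z":-4.5,"twist":0,"fingers":0.05},
    {"x":0,"y":0,"z":-5.2,"twist":0,"fingers":0.05},
    {"x":0,"y":0,"z":-5.2,"twist":0,"fingers":0.05},
  ],
)

```text
time: 29.85
ee_pos: [0.5723, -0.1764, 0.1801]
tcp_rot: [-16.6, 89.0, 31.6]
wrist_force: [0.5, -0.9, 0.1]
opening: 0.0139
```

```bash
python3 st.py
```

```text
29.85 [ 0.5723 -0.1764  0.1801] yaw(tool y) 138.19 tilt [0.0144 0.0089] q [-17.5  10.2   8.3  87.5   0.7 -65.6] F [ 0.5 -0.9  0.1] op 0.0139
```

Emit:
jog_arm(
  deltas=[
    {"x":0,"y":0,"z":-0.6,"twist":0,"fingers":0.05},
    {"x":0,"y":0,"z":-1.2,"twist":0,"fingers":0.05},
    {"x":0,"y":0,"z":-1.6,"twist":0,"fingers":0.05},
    {"x":0,"y":0,"z":-1.6,"twist":0,"fingers":0.05},
  ],
)

```text
time: 30.25
ee_pos: [0.5724, -0.1764, 0.1788]
tcp_rot: [-17.4, 89.0, 30.8]
wrist_force: [-0.8, 1.5, 1.7]
opening: 0.0142
```

```bash
python3 st.py
```

```text
30.25 [ 0.5724 -0.1764  0.1788] yaw(tool y) 138.19 tilt [0.0148 0.0088] q [-17.5  10.2   8.2  87.3   0.7 -65.6] F [-0.8  1.5  1.7] op 0.0142
```

Contact at the expected 0.179 (about 2 N). Release.

Emit:
jog_arm(
  deltas=[
    {"x":0,"y":0,"z":0,"twist":0,"fingers":0.2},
    {"x":0,"y":0,"z":0,"twist":0,"fingers":0.25},
    {"x":0,"y":0,"z":0,"twist":0,"fingers":0.3},
    {"x":0,"y":0,"z":0,"twist":0,"fingers":0.3},
    {"x":0,"y":0,"z":0,"twist":0,"fingers":0.3},
    {"x":0,"y":0,"z":8,"twist":0,"fingers":0.3},
    {"x":0,"y":0,"z":25,"twist":0,"fingers":0.3},
    {"x":0,"y":0,"z":60,"twist":0,"fingers":0.3},
    {"x":15,"y":20,"z":100,"twist":0,"fingers":0.3},
    {"x":25,"y":35,"z":140,"twist":0,"fingers":0.3},
  ],
)

```text
time: 31.25
ee_pos: [0.5973, -0.1409, 0.3209]
tcp_rot: [-18.3, 89.0, 29.9]
wrist_force: [1.3, -0.7, 0.8]
opening: 0.0259
```

Emit:
jog_arm(
  deltas=[
    {"x":0,"y":0,"z":0,"twist":0,"fingers":0.3},
    {"x":0,"y":0,"z":0,"twist":0,"fingers":0.3},
  ],
)

```text
time: 31.45
ee_pos: [0.5979, -0.1406, 0.3224]
tcp_rot: [-23.6, 88.9, 24.6]
wrist_force: [-0.3, -0.1, 0.0]
opening: 0.0256
```

```bash
python3 st.py;python3 snap.py w30;  python3 - <<'E'
from des import *
c,o=pickle.load(open('w30.pkl','rb'))
m=(.5402,-.2122);g=(.5722,-.1764)
draw_des('w30e',c,o,m,48.2,crop=(130,20,370,270),s=3.2,extra=[(*m,.021,.155,(0,255,0)),(*g,.021,.155,(255,0,255)),(*g,.008,.177,(255,0,255)),(*m,.008,.177,(0,255,255))])
for n in ('side','scene'):
    c=viewer.camera(n); save(n+'30',c['image'],s=1.5); save(n+'30c',c['image'],{'side':(225,180,325,300),'scene':(150,80,260,180)}[n],5)
E
```

```text
31.45 [ 0.5979 -0.1406  0.3224] yaw(tool y) 138.2 tilt [0.0179 0.0082] q [-13.5  16.1  31.4 104.3   0.7 -61.7] F [-0.3 -0.1  0. ] op 0.0256
31.45 [ 0.59792782 -0.14059084  0.32236046] [-23.60615797  88.87504699  24.59432212] [-0.259574   -0.12217802  0.01774982] 0.025630264934624943
```

View pics/w30e.png

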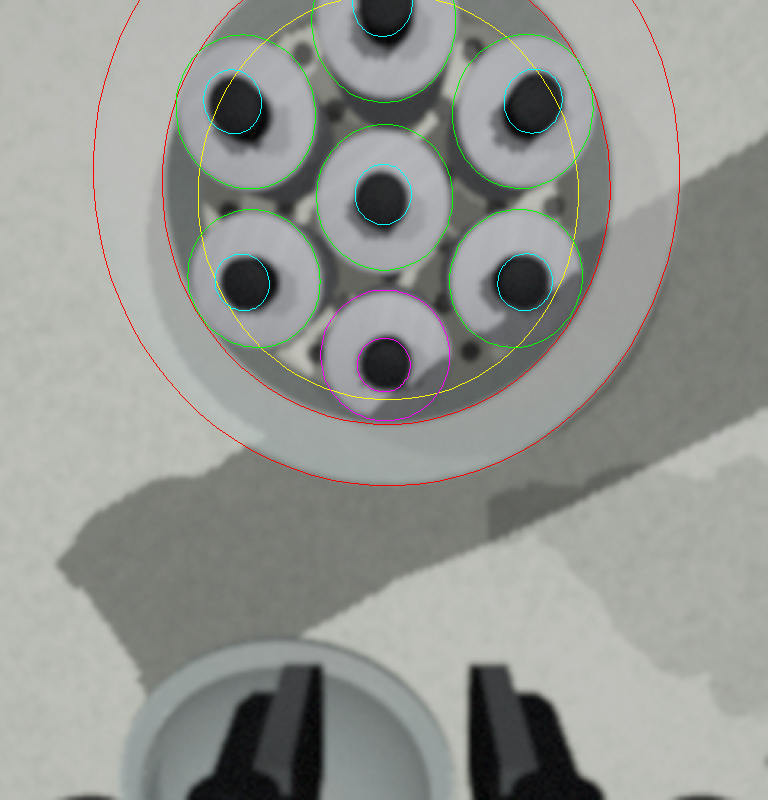

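View pics/side30.png

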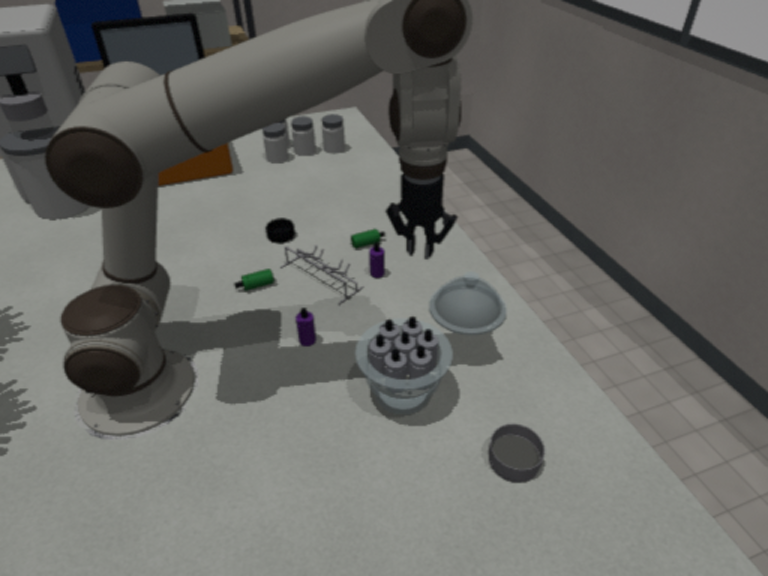

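View pics/scene30.png

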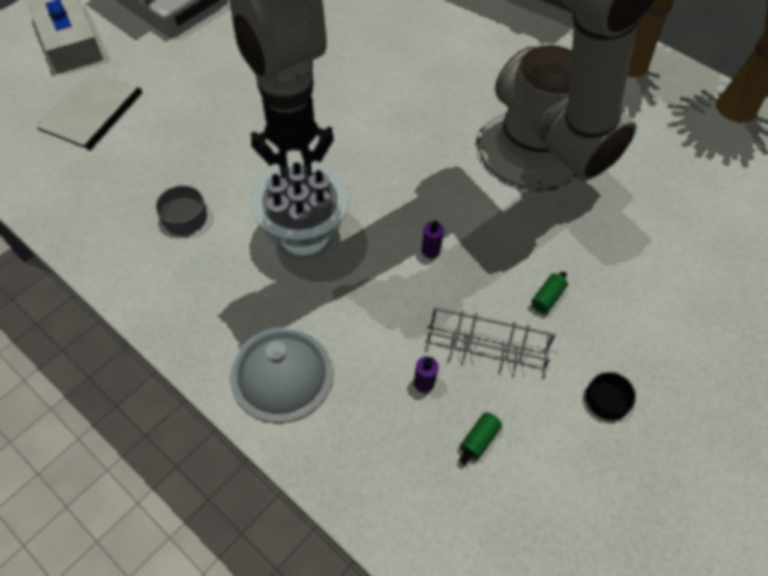

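View pics/scene30c.png

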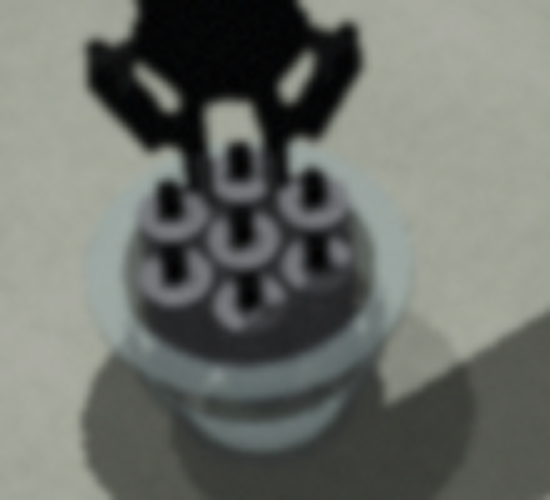

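All seven stand in the cluster, the dome, cup and sieve are at the same pixels as at the start, and the gripper is free.

```bash
python3 -c "
from h import *
print(ticket.job_done())"
```

```text
the job is handed in; nothing more can be done
None
```

I handed the job in at about 31.5 s (limit 69 s), with all seven bottles standing upright on the plate as a close cluster. The hand-in reported no verdict.

- **Lying bottle:** I took it from the rack and swung it upright in the jaws against the rack's free cross rod. I then set it on the bench and let go, took it again by the knob and lowered it into the middle place, touching the plate with about 2 N.
- **Standing bottle:** I took it by the knob and lowered it into the empty outer place, also with about 2 N.
- **Last checks:** The final wrist picture fits the model to about 1 mm for six bottles; the seventh, at the far edge, is only partly in that crop. The scene and side views show all seven upright. The dome, cup, sieve and look-alikes appear where they were, and the gripper is clear with no force on it.

**What went wrong or disagreed:**
- Joint 6 reached its range end once, which tilted the tool 1.5°. I removed that tilt, but about 1° came back and stayed to the end.
- The bottle touched the bench with 18 N when I set it upright.
- While closing on the lying bottle, the wrist force reached about 6 N, perhaps from a fingertip touching the rack.
- In one picture the bottle and rack looked 3 to 10% smaller than the model; placing was not affected.

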